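# Turn out the bead rack onto the kiln tray and add the cup's beads

## Task

Get the whole batch of beads into the white kiln tray: first gather the stray beads from the bench into the green cup, then put the orange lid over the beads on the sloping rack, tab upon tab, hold the two together by their tabs, turn them upside down and lay them in the tray with the tabs out through its notch. Lift the rack away and set it down on the bench clear of the tray, leaving the lid lying flat in the tray with the rack's beads in it. Last, pour the cup out into the tray and stand it upright on the bench, clear of the tray; do not disturb the glaze jar or the bowl.

Things in the scene. Friction and masses are not known exactly. Their poses are not given: they have to be found in the camera images.
- rack: loose sloping plywood bead rack, about 260 g. Origin: centre of its foot, on the bench; x from its high side (blue tab, roughly towards the robot's near right) to its low side, z up. Its face slopes down along +x at 0.65 rad. 3 x 2 pockets, 25 mm square, 12 mm deep, are sunk square to the face (rows -29, 0, +29 mm down the slope, columns y = +-14.5 mm); some hold beads
- rack_face (a point): centre of the rack's face, in the plane of the pocket mouths; x down the slope, y across, z square out of the face. The block there is 94 (x) by 72 (y) by 18 mm. A ledge 50 mm wide, 11 mm proud, at x = 50.5 to 55.5 mm stops the lid sliding down; two cheeks, 8 mm proud, at x = 23 to 45, y = +-37 to +-42 mm guide it sideways
- rack_tab (a point): where to pinch the rack's blue tab, half-way through it: at x = -84, z = -4 mm in the frame of rack_face. The tab is 36 mm wide, 8 mm thick, its upper side flush with the face, and runs from the block (x = -46) out to x = -102 mm. Axes as rack
- rack_leg (a point): middle of the rack's leg, a block under it 34 (x) by 40 (y) by some 40 mm high, 16 mm above the foot, at x = -20 mm of rack. It sticks up on top when the rack lies face down, and can then be gripped across its 40 mm. Axes as rack
- lid: loose orange lid, 90 g: a shallow box 95 (x) by 66 (y) by 20 mm, walls 5, top 4 mm, open side down at the start. Origin: centre of its rim plane, z towards its closed top. A tab 36 mm wide, 8 mm thick runs in the rim plane from the -x end to x = -101 mm. On the rack its origin belongs at rack_face, axes parallel, tab on tab (16 mm together), with 3 to 4 mm of play
- lid_mid (a point): centre of the lid's box, 10 mm from its rim plane towards its top; the lid can be gripped here across its 66 mm. Axes as lid
- tray_floor (a point): centre of the floor of the fixed white kiln tray on two bricks, 110 mm above the bench; x from the notch (facing the robot's near right) to the far wall, z up. Inside 140 (x) by 120 mm (y); walls 5 mm thick, 22 mm high; the near wall (x = -67 to -72 mm) has a notch 64 mm wide in its middle, down to the floor, for the tabs; the floor slab ends at x = -75 mm
- cup_mid (a point): centre, half-way up, of the loose green cup (140 g): 80 mm high, 54 mm across the foot, 66 mm across the rim, walls 3, bottom 4 mm; z up its axis. It holds three beads
- rbead1_mid (a point): blue barrel bead, an upright cylinder of fired clay 20 mm across and 16 mm high, 14 g; the point is its centre; starts in a rack pocket, tilted with the face; may be absent
- rbead2_mid (a point): blue barrel bead, an upright cylinder of fired clay 20 mm across and 16 mm high, 14 g; the point is its centre; starts in a rack pocket, tilted with the face; may be absent
- rbead3_mid (a point): blue barrel bead, an upright cylinder of fired clay 20 mm across and 16 mm high, 14 g; the point is its centre; starts in a rack pocket, tilted with the face; may be absent
- rbead4_mid (a point): blue barrel bead, an upright cylinder of fired clay 20 mm across and 16 mm high, 14 g; the point is its centre; starts in a rack pocket, tilted with the face; may be absent
- cbead1_mid (a point): clay-red barrel bead, an upright cylinder of fired clay 20 mm across and 16 mm high, 14 g; the point is its centre; starts in the cup
- cbead2_mid (a point): clay-red barrel bead, an upright cylinder of fired clay 20 mm across and 16 mm high, 14 g; the point is its centre; starts in the cup
- cbead3_mid (a point): clay-red barrel bead, an upright cylinder of fired clay 20 mm across and 16 mm high, 14 g; the point is its centre; starts in the cup
- stray1_mid (a point): clay-red barrel bead, an upright cylinder of fired clay 20 mm across and 16 mm high, 14 g; the point is its centre; starts upright on the bench; may be absent
- stray2_mid (a point): clay-red barrel bead, an upright cylinder of fired clay 20 mm across and 16 mm high, 14 g; the point is its centre; starts upright on the bench; may be absent
- stray3_mid (a point): clay-red barrel bead, an upright cylinder of fired clay 20 mm across and 16 mm high, 14 g; the point is its centre; starts upright on the bench; may be absent
- glazejar: white-capped blue glaze jar, 54 mm across and 65 mm high, a bystander; origin under it
- bowl: clay bowl, 96 mm across and 40 mm high, a bystander; origin under it

How it is judged:
By the outcome, as a careful person would: the job done as asked, in the order asked, and still so for the second after the job is handed in, with the robot touching nothing.
Of rbead1, rbead2, rbead3, rbead4 only 2 to 4 are there at a start; the rules pass over those that are not, and their reading is None.
Of stray1, stray2, stray3 only 1 to 3 are there at a start; the rules pass over those that are not, and their reading is None.
At some moment in a run one of stray1, stray2, stray3, lid may be knocked a few centimetres aside while the robot is not near it.
It also fails if it takes over 210 s, if anything falls off the work surface, if the arm or the gripper's body presses on something with over 40 N, if the wrist force passes 120 N, or if a joint passes its speed limit or range.

## Robot

A 6-joint arm with a two-finger parallel gripper is mounted at the origin on the work surface. World frame = base frame: x ahead of the robot, y to its left, z up, the work surface at z = 0. Lengths are in m, angles in rad, forces in N, time in s.
With the tool pointing down it reaches from about 0.35 to 0.85 m from the base axis. Payload 8.1 kg.
Tool frame: the origin (TCP) lies at the centre of the arm's flange, where the gripper is bolted on; the fingertips stand 186 mm ahead of it and the grasp point (between the pads) lies 167 mm ahead of it; z points along the fingers, y is the line along which they close (so a half turn about z gives the same grasp; the last joint's range is limited). The gripper opens to 93 mm and grips with 3 to 60 N. Pads are 15 mm wide; open, the fingers measure 128 mm over their backs; the gripper's body (75 mm by 188 mm) begins 65 mm behind the grasp point.
Start: joints at [1.065, 0.13, 1.488, -0, 1.523, -0.085], TCP at [0.245, 0.548, 0.405] pointing down, gripper open.
Joint ranges: [-2.96, 2.96], [-0.89, 2.26], [0.02, 2.5], [-1.34, 4.48], [0, 2.73], [-2.66, 2.66]. Speed limits (rad/s): [2.39, 2.39, 2.79, 3.14, 3.14, 3.14].

## Interface

Orientations are given as a rotation vector (axis times angle).
In Python, from plant import read_state, read_camera, camera_params, robot gives the robot as it stands.
- The arm moves only by the tool carry_out, never from a script. Its argument "targets" is a list of rows, each an object of numbers: "hand": the opening in per cent of the stroke, from 0 (shut) to 100 (fully open); "x", "y", "z": the shift along the tool's x, y, z in m; "ax", "ay", "az": the turn, a rotation vector about the tool's x, y, z in rad. In form: [{"hand": .., "x": .., "y": .., "z": .., "ax": .., "ay": .., "az": ..}, ...]. A call has 1 to 8 rows; each row is the pose to reach, as a shift and turn from the pose commanded when the call began, along the tool's axes at that moment; what a row does not reach only later rows make up. A row lasts 1/8 s, in which the tool goes at most 62.5 mm and 10.7 degrees, less where a joint would pass 70% of its speed; a pose out of reach is approached as far as the arm can. A call with a gripper value outside its range is refused whole. The fingers move at their own pace and stop on an object; "newtons" is the grip in N (left out, the last holds). Time passes only in rows, so rows that repeat a pose let the fingers close. It gives the time, the measured TCP pose, the force, the opening and the grip force at its end, in the units of the state.
- read_state(): the state, without advancing time (a new reading comes with each control period).
- read_camera(name): name is "side" or "top" or "wrist"; returns (picture, depth): 400x640x3 uint8, blue, green, red; 400x640 float32, m along the optical axis (not along the pixel's ray), 0 where there is no reading.
- camera_params(name): a dict with "fx", "fy", "cx", "cy" (pixels), "position" and "rotation" of the camera in the world. Camera axes: x right, y up, looking along -z (the intrinsics and any distortion apply to the point x, -y, -z); pixel columns grow to the right and rows downward; lengths in m; the calibration is good to about 2 mm. A picture is of the moment at which its call begins: read the wrist's pose just before it. camera_params takes no time and is no camera call; for the wrist camera it gives the pose at the moment of the call.
- robot.close_job(): hands the job in; it is judged then, once.
The state is a dict: "t": time; "q": joint angles; "dq": joint speeds; "joint_torque": joint torques, N m; "tool_pos": TCP position; "orientation": TCP orientation; "force": force on the tool from outside, world axes, zero at the start; "wrist_torque": the same for the moment, N m; "opening": finger opening in m; "gripper_force": force on a finger pad.
Only numpy, scipy, OpenCV 4.12 (cv2) and the standard library are available. Lean on these libraries where they do the work, as an engineer would, in place of code of your own. Each camera call takes 0.05 s, during which the arm holds its last target. There are 200 camera calls.

## Working session

There is one attempt and no reset: what is moved stays moved. The work goes in short steps, Python scripts to look and compute and a tool call to move; the robot and the scene stay as the last step left them, time stands still between calls to the robot, and variables do not carry over. Pictures are saved under pics/ and viewed, at most 14 in all, crops included, and the job is handed in when it is done.

Besides the shell and the picture viewer there is one more tool, called after "Request:" as a command line: name --argument value ..., lists and objects as JSON in quotes. carry_out: Moves the arm, as the interface text tells. Its arguments: {"type":"object","properties":{"targets":{"type":"array","items":{"type":"object","properties":{"hand":{"type":"number"},"x":{"type":"number"},"y":{"type":"number"},"z":{"type":"number"},"ax":{"type":"number"},"ay":{"type":"number"},"az":{"type":"number"}}}},"newtons":{"type":"number"}},"required":["targets"]}

```bash
ls; mkdir -p pics; python3 - <<'E'
from plant import *
import cv2,numpy as np
s=read_state();print(s)
for n in("top","side"):
    print(n,camera_params(n)); p,d=read_camera(n); cv2.imwrite(f"pics/{n}0.png",p); np.save(f"pics/{n}0.npy",d)
print(camera_params("wrist"))
E
```

```text
pics
{'t': 0.0, 'q': array([ 1.06461351e+00,  1.31108478e-01,  1.48925742e+00, -2.10854455e-05,
        1.52296100e+00, -8.53914332e-02]), 'dq': array([ 1.17998683e-03, -4.82919653e-04,  5.26078240e-05,  1.03796089e-03,
        3.06983029e-05,  6.19208171e-04]), 'joint_torque': array([-5.02570892e-04, -5.59856057e+01, -4.91745114e+01,  7.65508530e-02,
        3.59406089e-02, -1.16504293e-04]), 'tool_pos': array([0.24496071, 0.54747495, 0.40373062]), 'orientation': array([-6.56008664e-01, -3.07183996e+00,  2.61507966e-03]), 'force': array([ 0.63255764, -0.02944688,  0.53305327]), 'wrist_torque': array([ 0.05172775, -0.008168  , -0.02253001]), 'gripper_force': 0.0, 'opening': 0.09301279876978877}
top {'fx': 424.9325463429025, 'fy': 424.9325463429025, 'cx': 322.54603500681884, 'cy': 197.906340732966, 'position': array([ 0.42948698, -0.00787967,  1.05227788]), 'rotation': array([ 0.13720971, -0.11447827, -1.58609729])}
side {'fx': 382.54017134151854, 'fy': 382.54017134151854, 'cx': 313.7891295638571, 'cy': 203.82893800900172, 'position': array([0.31840006, 0.67274389, 0.88104299]), 'rotation': array([ 0.18156062, -1.02858107, -2.66232173])}
{'fx': 291.41813507632907, 'fy': 291.41813507632907, 'cx': 323.76935243085273, 'cy': 200.39229556393153, 'position': array([0.18556587, 0.57549334, 0.3840981 ]), 'rotation': array([-0.21794505, -0.13912541,  1.14413339])}
```

View pics/top0.png

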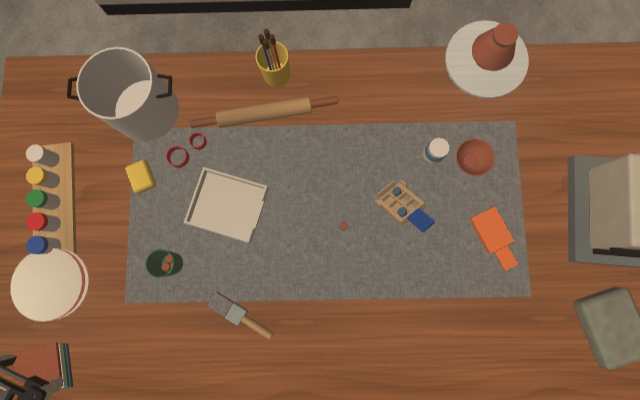

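View pics/side0.png

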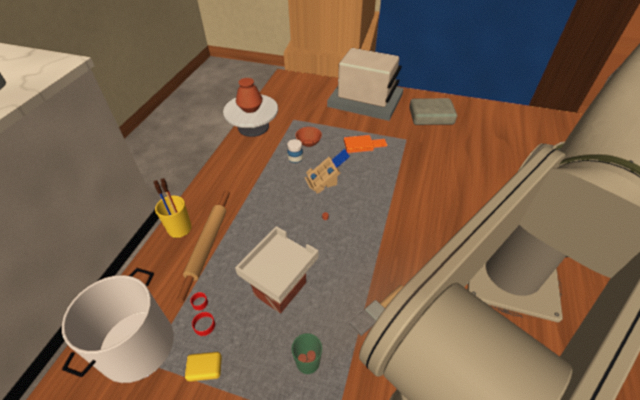

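```bash
cat > h.py <<'E'
import numpy as np,cv2
from scipy.spatial.transform import Rotation as R
from plant import *
def cloud(n,save=None):
    c=camera_params(n);p,d=read_camera(n)
    if save: cv2.imwrite(save,p)
    v,u=np.mgrid[:400,:640]
    P=np.stack([(u-c['cx'])/c['fx']*d,-(v-c['cy'])/c['fy']*d,-d],-1)
    W=P@R.from_rotvec(c['rotation']).as_matrix().T+c['position']; W[d==0]=np.nan
    return p,cv2.cvtColor(p,cv2.COLOR_BGR2HSV),W
def pix(n,w,c=None):
    c=c or camera_params(n); q=R.from_rotvec(c['rotation']).inv().apply(np.atleast_2d(w)-c['position'])
    return np.c_[c['cx']+c['fx']*q[:,0]/-q[:,2],c['cy']+c['fy']*q[:,1]/q[:,2]]
MAS=dict(orange=((5,200,150),(14,255,255)),blue=((105,150,40),(125,255,255)),red=((0,110,60),(9,230,255)),green=((60,80,20),(90,255,200)))
def mask(h,k): return cv2.inRange(h,*map(np.array,MAS[k]))
def comps(m,amin=15):
    n,l,s,c=cv2.connectedComponentsWithStats(m)
    return [(l==i,s[i,4],c[i].round(1)) for i in range(1,n) if s[i,4]>=amin]
def go(pos,ori=None,grasp=True):
    """target: pos of grasp point (or TCP), ori = matrix / None keeps; print shift in tool axes"""
    s=read_state();T=R.from_rotvec(s['orientation']);Q=T if ori is None else R.from_matrix(ori)
    p=np.array(pos,float)-(Q.as_matrix()[:,2]*.167 if grasp else 0)
    d=T.inv().apply(p-s['tool_pos']);r=(T.inv()*Q).as_rotvec()
    print('xyz',d.round(4),'a',r.round(4),'deg',np.degrees(np.linalg.norm(r)).round(1));return p
def down(yaw):  # tool z down, y axis (closing) at yaw
    y=np.array([np.cos(yaw),np.sin(yaw),0]);z=np.array([0,0,-1.]);return np.c_[np.cross(y,z),y,z]
E
python3 - <<'E'
from h import *
for n in("top","side"):
    p,h,W=cloud(n); print(n)
    for k in MAS:
        for m,a,c in comps(mask(h,k)):
            q=W[m];q=q[~np.isnan(q[:,0])]
            if len(q)<5: continue
            md=np.median(q,0)
            if not(0.1<md[0]<.75 and abs(md[1])<.6):continue
            print(k,a,c,md.round(3),'min',q.min(0).round(3),'max',q.max(0).round(3))
    # lid top
    q=W[(mask(h,'orange')>0)&(W[...,2]>.014)&(W[...,2]<.03)]
    if len(q)>20: print('lidtop z',np.median(q[:,2]),cv2.minAreaRect(q[:,:2].astype(np.float32)*1000))
    q=W[(mask(h,'orange')>0)&(W[...,2]<.012)]
    if len(q)>20: print('lidtab z',np.median(q[:,2]),cv2.minAreaRect(q[:,:2].astype(np.float32)*1000))
    # blue tab
    for m,a,c in comps(mask(h,'blue'),80):
        q=W[m];q=q[~np.isnan(q[:,0])]
        if abs(np.median(q[:,1]))>.5:continue
        ce=q.mean(0);nn=np.linalg.svd(q-ce)[2];print('blue plane',c,ce.round(4),nn.round(3))
    # tray
    reg=(W[...,2]>.1)&(W[...,2]<.16)&(h[...,1]<70)&(W[...,0]>.2)&(W[...,0]<.65)&(W[...,1]<.4)&(W[...,1]>.05)
    q=W[reg];print('tray',len(q),np.percentile(q[:,2],[5,30,50,80,95]).round(4))
    q2=q[q[:,2]>.124];print('rim',cv2.minAreaRect(q[:,:2].astype(np.float32)*1000),cv2.minAreaRect(q2[:,:2].astype(np.float32)*1000))
    print(cv2.boxPoints(cv2.minAreaRect(q[:,:2].astype(np.float32)*1000)).round(0).tolist())
    np.save(f'pics/tray_{n}.npy',q)
c=cv2.imread('pics/top0.png')
a=cv2.resize(c[150:260,170:280],(400,400),interpolation=cv2.INTER_CUBIC);b=cv2.resize(c[165:245,360:440],(400,400),interpolation=cv2.INTER_CUBIC)
cv2.imwrite('pics/crop1.png',np.hstack([a,b]))
E
```

```text
top
red 145 [197.2 140.6] [0.749 0.321 0.017] min [0.731 0.3   0.001] max [0.771 0.346 0.028]
red 1153 [474.8 156.7] [ 0.693 -0.375  0.021] min [ 0.64  -0.414  0.001] max [ 0.734 -0.321  0.047]
red 198 [176.9 156.1] [0.711 0.373 0.016] min [ 0.685  0.345 -0.002] max [0.736 0.399 0.027]
red 154 [483.8 225.1] [ 0.521 -0.384  0.022] min [ 0.492 -0.405  0.016] max [ 0.548 -0.362  0.027]
red 49 [342.9 225.3] [ 0.528 -0.043  0.018] min [ 0.519 -0.051  0.003] max [ 0.536 -0.036  0.024]
red 135 [ 79.7 281.3] [0.405 0.586 0.028] min [0.336 0.577 0.023] max [0.47  0.617 0.033]
red 94 [167.3 262.9] [0.442 0.382 0.022] min [0.43  0.372 0.012] max [0.464 0.395 0.027]
tray 4134 [0.1093 0.1114 0.1125 0.1153 0.1344]
rim ((569.9883422851562, 217.86175537109375), (151.57998657226562, 130.23292541503906), 72.07499694824219) ((569.9883422851562, 217.86175537109375), (151.57998657226562, 130.23292541503906), 72.07499694824219)
[[485.0, 166.0], [609.0, 126.0], [655.0, 270.0], [531.0, 310.0]]
side
orange 453 [362.  143.5] [ 0.497 -0.401  0.019] min [ 0.416 -0.454  0.001] max [ 0.56  -0.357  0.026]
blue 138
[... 752 characters left out ...]
op z 0.020606427394652405 ((508.653076171875, -400.6620788574219), (94.07788848876953, 63.93254852294922), 27.71183204650879)
lidtab z 0.008576650633633442 ((475.8478698730469, -399.67572021484375), (148.61126708984375, 38.488304138183594), 42.99011993408203)
blue plane [340.2 157.8] [ 0.5275 -0.2135  0.0973] [[ 0.634  0.459 -0.623]
 [ 0.614 -0.788  0.045]
 [ 0.47   0.411  0.781]]
tray 3233 [0.1076 0.1096 0.1106 0.1223 0.1321]
rim ((567.7969360351562, 215.07095336914062), (152.67886352539062, 131.664794921875), 72.15624237060547) ((567.7403564453125, 214.8951416015625), (152.30950927734375, 131.664794921875), 72.15623474121094)
[[482.0, 163.0], [607.0, 122.0], [654.0, 268.0], [529.0, 308.0]]
```

View pics/crop1.png

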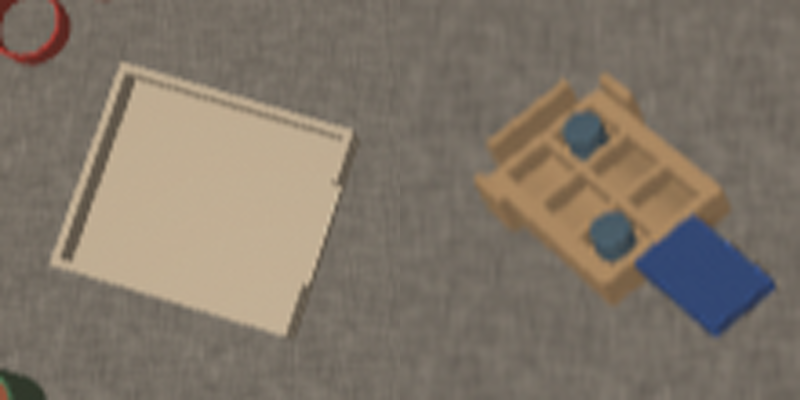

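```bash
python3 - <<'E'
from h import *
go([.527,-.043,.10],down(0))
p,h,W=cloud('top')
print(h[219,421],h[263,152],h[200,400],h[235,490],h[248,160])
m=cv2.inRange(h,(50,60,10),(95,255,130)); 
for c,a,ce in comps(m,30):
    q=W[c];q=q[~np.isnan(q[:,0])];md=np.median(q,0);print(a,ce,md.round(3),q.min(0).round(3),q.max(0).round(3))
m=cv2.inRange(h,(105,120,30),(130,255,255))
for c,a,ce in comps(m,30):
    q=W[c];q=q[~np.isnan(q[:,0])];md=np.median(q,0);print('b',a,ce,md.round(3),q.min(0).round(3),q.max(0).round(3),np.linalg.svd(q-q.mean(0))[2].round(3).tolist())
E
```

```text
xyz [-0.4986 -0.4237  0.1375] a [-1.10e-03  6.00e-04  1.15e+00] deg 65.9
[110 144 115] [45 65 55] [ 16 109 159] [  9 180 207] [30 33 99]
237 [ 34.9 198. ] [0.6   0.68  0.078] [0.581 0.659 0.073] [0.62  0.703 0.083]
131 [160.3 262.7] [0.443 0.382 0.081] [0.413 0.345 0.005] [0.476 0.412 0.087]
b 313 [420.5 219.7] [ 0.529 -0.214  0.102] [ 0.503 -0.242  0.081] [ 0.555 -0.189  0.117] [[-0.631, -0.491, 0.601], [0.619, -0.786, 0.008], [0.468, 0.377, 0.799]]
b 217 [ 35.1 244.5] [0.492 0.671 0.078] [0.474 0.651 0.075] [0.509 0.69  0.083] [[-0.394, 0.919, -0.033], [0.919, 0.394, 0.001], [0.014, -0.029, -0.999]]
```

Request:
carry_out --targets '[{"hand": 60, "x": -0.4986, "y": -0.4237, "z": 0.1375, "az": 1.15}, {"hand": 60, "x": -0.4986, "y": -0.4237, "z": 0.1375, "az": 1.15}, {"hand": 60, "x": -0.4986, "y": -0.4237, "z": 0.1375, "az": 1.15}, {"hand": 60, "x": -0.4986, "y": -0.4237, "z": 0.1375, "az": 1.15}, {"hand": 60, "x": -0.4986, "y": -0.4237, "z": 0.1375, "az": 1.15}, {"hand": 60, "x": -0.4986, "y": -0.4237, "z": 0.1375, "az": 1.15}, {"hand": 60, "x": -0.4986, "y": -0.4237, "z": 0.1375, "az": 1.15}, {"hand": 60, "x": -0.4986, "y": -0.4237, "z": 0.1375, "az": 1.15}]'

```text
schema error: expected keys hand, x, y, z, ax, ay, az
```

Request:
carry_out --targets '[{"hand": 60, "x": -0.4986, "y": -0.4237, "z": 0, "ax": 0, "ay": 0, "az": 1.15}, {"hand": 60, "x": -0.4986, "y": -0.4237, "z": 0, "ax": 0, "ay": 0, "az": 1.15}, {"hand": 60, "x": -0.4986, "y": -0.4237, "z": 0, "ax": 0, "ay": 0, "az": 1.15}, {"hand": 60, "x": -0.4986, "y": -0.4237, "z": 0, "ax": 0, "ay": 0, "az": 1.15}, {"hand": 60, "x": -0.4986, "y": -0.4237, "z": 0, "ax": 0, "ay": 0, "az": 1.15}, {"hand": 60, "x": -0.4986, "y": -0.4237, "z": 0, "ax": 0, "ay": 0, "az": 1.15}, {"hand": 60, "x": -0.4986, "y": -0.4237, "z": 0, "ax": 0, "ay": 0, "az": 1.15}, {"hand": 60, "x": -0.4986, "y": -0.4237, "z": 0, "ax": 0, "ay": 0, "az": 1.15}]'

```text
t: 1.25
tool_pos: [0.461, 0.0945, 0.405]
orientation: [2.222, 2.221, 0.001]
force: [0.6, 0.4, -0.1]
opening: 0.0558
gripper_force: 0.0
```

```bash
cat > find.py <<'E'
from h import *
def red(n):
    p,h,W=cloud(n)
    for m,a,c in comps(mask(h,'red'),15):
        q=W[m];q=q[~np.isnan(q[:,0])]
        if len(q)<5:continue
        md=np.median(q,0)
        if .3<md[0]<.75 and -.5<md[1]<.5 and md[2]<.04 and a<150:print(n,a,c,md.round(4),q.max(0).round(3))
E
python3 - <<'E'
from find import *
red('top');red('wrist');go([.527,-.043,.022],down(0))
E
```

```text
top 144 [197.2 140.5] [0.7492 0.321  0.0174] [0.771 0.347 0.028]
top 22 [479.9 219. ] [ 0.5363 -0.374   0.022 ] [ 0.541 -0.366  0.025]
top 49 [342.9 225.3] [ 0.5284 -0.0431  0.018 ] [ 0.536 -0.036  0.023]
wrist 63 [368.9 266.9] [ 0.5268 -0.035   0.0125] [0.536 0.082 0.241]
xyz [-0.1337  0.0656  0.2161] a [ 0.0008  0.002  -0.0067] deg 0.4
```

Request:
carry_out --targets '[{"hand": 60, "x": -0.134, "y": 0.066, "z": 0.05, "ax": 0, "ay": 0, "az": 0}, {"hand": 60, "x": -0.134, "y": 0.066, "z": 0.1, "ax": 0, "ay": 0, "az": 0}, {"hand": 60, "x": -0.134, "y": 0.066, "z": 0.12, "ax": 0, "ay": 0, "az": 0}, {"hand": 60, "x": -0.134, "y": 0.066, "z": 0.17, "ax": 0, "ay": 0, "az": 0}, {"hand": 60, "x": -0.134, "y": 0.066, "z": 0.2, "ax": 0, "ay": 0, "az": 0}, {"hand": 60, "x": -0.134, "y": 0.066, "z": 0.214, "ax": 0, "ay": 0, "az": 0}, {"hand": 60, "x": -0.134, "y": 0.066, "z": 0.214, "ax": 0, "ay": 0, "az": 0}, {"hand": 10, "x": -0.134, "y": 0.066, "z": 0.214, "ax": 0, "ay": 0, "az": 0}]' --newtons 10

```text
t: 2.35
tool_pos: [0.5276, -0.0372, 0.1926]
orientation: [2.219, 2.22, 0.003]
force: [-0.0, 0.1, 0.2]
opening: 0.0497
gripper_force: 0.0
```

```bash
python3 - <<'E'
from find import *
p,h,W=cloud('wrist','pics/w1.png');print(read_state()['tool_pos'],read_state()['opening'])
E
```

```text
[ 0.52764731 -0.03734129  0.19277314] 0.04691620392897495
```

View pics/w1.png

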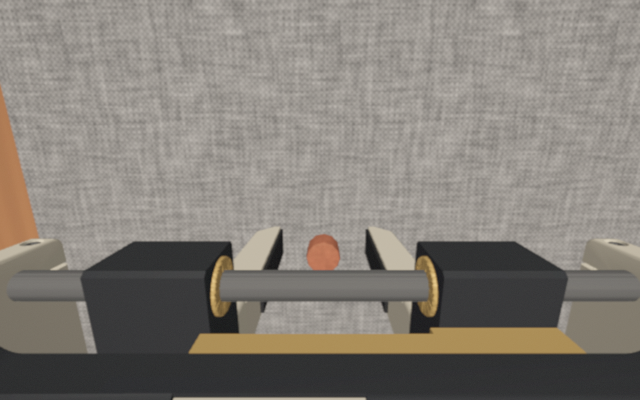

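```bash
python3 - <<'E'
from find import *
red('top');go([.5275,-.043,.022],down(0));print(read_state()['dq'])
E
```

```text
top 145 [197.2 140.6] [0.7497 0.321  0.0178] [0.771 0.346 0.028]
top 16 [490.  213.7] [ 0.5493 -0.4006  0.021 ] [ 0.56  -0.393  0.025]
top 24 [478.8 219.9] [ 0.5338 -0.3718  0.0227] [ 0.544 -0.367  0.025]
top 50 [484.6 225.8] [ 0.5191 -0.3865  0.0219] [ 0.536 -0.368  0.027]
top 60 [489.4 240. ] [ 0.4864 -0.3926  0.0216] [ 0.504 -0.379  0.026]
top 95 [167.2 262.9] [0.4421 0.3825 0.022 ] [0.464 0.395 0.026]
xyz [-0.0056 -0.0001  0.0037] a [0.0033 0.0005 0.0004] deg 0.2
[-0.00310431  0.00208086  0.00449158 -0.00126543 -0.00035258  0.00023437]
```

Close, then lift and go over the cup.

Request:
carry_out --targets '[{"hand": 50, "x": -0.0056, "y": 0, "z": 0.003, "ax": 0, "ay": 0, "az": 0}, {"hand": 10, "x": -0.0056, "y": 0, "z": 0.003, "ax": 0, "ay": 0, "az": 0}, {"hand": 10, "x": -0.0056, "y": 0, "z": 0.003, "ax": 0, "ay": 0, "az": 0}, {"hand": 10, "x": -0.0056, "y": 0, "z": 0.003, "ax": 0, "ay": 0, "az": 0}, {"hand": 10, "x": -0.0056, "y": 0, "z": 0.003, "ax": 0, "ay": 0, "az": 0}, {"hand": 10, "x": -0.0056, "y": 0, "z": -0.06, "ax": 0, "ay": 0, "az": 0}, {"hand": 10, "x": -0.0056, "y": 0, "z": -0.12, "ax": 0, "ay": 0, "az": 0}, {"hand": 10, "x": -0.0056, "y": 0, "z": -0.18, "ax": 0, "ay": 0, "az": 0}]' --newtons 10

```text
t: 3.45
tool_pos: [0.5263, -0.043, 0.3726]
orientation: [-2.221, -2.221, 0.0]
force: [1.4, -0.6, 0.1]
opening: 0.0194
gripper_force: 10.0
```

```bash
python3 - <<'E'
from find import *
s=read_state();print(s['tool_pos'],s['opening'],s['gripper_force'])
for n in('top','side'):
    p,h,W=cloud(n)
    m=(W[...,0]>.38)&(W[...,0]<.52)&(W[...,1]>.30)&(W[...,1]<.46)&(W[...,2]>.05)&(W[...,2]<.1)
    q=W[m];t=q[q[:,2]>.074]
    print(n,len(q),len(t),t[:,2].max(),cv2.minEnclosingCircle(t[:,:2].astype(np.float32)*1000),cv2.fitEllipse(cv2.convexHull(t[:,:2].astype(np.float32)*1000)))
E
```

```text
[ 0.52626537 -0.04299181  0.37256422] 0.01939372807384338 9.99989166855812
top 391 181 0.08586133993835265 ((444.0008850097656, 378.9001159667969), 33.67837905883789) ((444.9317626953125, 378.588134765625), (63.628456115722656, 66.84966278076172), 173.99630737304688)
side 432 185 0.08284259900306323 ((443.5566101074219, 375.69598388671875), 33.19701385498047) ((443.4284973144531, 375.7278747558594), (64.54766845703125, 65.75559997558594), 20.31072425842285)
```

```bash
python3 - <<'E'
from h import *
go([.444,.377,.21],down(0));go([.444,.377,.108],down(0))
E
```

```text
xyz [ 4.204e-01 -8.460e-02  3.000e-04] a [0.0132 0.0024 0.0001] deg 0.8
xyz [ 0.4206 -0.0859  0.1023] a [0.0132 0.0024 0.0001] deg 0.8
```

Request:
carry_out --targets '[{"hand": 10, "x": 0.42, "y": -0.083, "z": 0, "ax": 0, "ay": 0, "az": 0}, {"hand": 10, "x": 0.42, "y": -0.083, "z": 0, "ax": 0, "ay": 0, "az": 0}, {"hand": 10, "x": 0.42, "y": -0.083, "z": 0, "ax": 0, "ay": 0, "az": 0}, {"hand": 10, "x": 0.42, "y": -0.083, "z": 0, "ax": 0, "ay": 0, "az": 0}, {"hand": 10, "x": 0.42, "y": -0.083, "z": 0, "ax": 0, "ay": 0, "az": 0}, {"hand": 10, "x": 0.42, "y": -0.083, "z": 0, "ax": 0, "ay": 0, "az": 0}, {"hand": 10, "x": 0.42, "y": -0.083, "z": 0, "ax": 0, "ay": 0, "az": 0}, {"hand": 10, "x": 0.42, "y": -0.083, "z": 0, "ax": 0, "ay": 0, "az": 0}]'

```text
t: 4.55
tool_pos: [0.442, 0.3801, 0.3698]
orientation: [-2.216, -2.226, 0.001]
force: [0.2, -0.9, -0.6]
opening: 0.0195
gripper_force: 10.0
```

Request:
carry_out --targets '[{"hand": 10, "x": 0, "y": 0, "z": 0, "ax": 0, "ay": 0, "az": 0}, {"hand": 10, "x": 0, "y": 0, "z": 0, "ax": 0, "ay": 0, "az": 0}]'

```text
t: 4.8
tool_pos: [0.444, 0.3758, 0.3705]
orientation: [2.223, 2.22, -0.001]
force: [0.3, -0.5, 0.3]
opening: 0.0196
gripper_force: 10.0
```

```bash
python3 - <<'E'
from h import *
go([.444,.377,.108],down(0));print(read_state()['opening'])
E
```

```text
xyz [ 0.0012 -0.      0.0955] a [-0.0002  0.0005 -0.0014] deg 0.1
0.01955841124506766
```

Request:
carry_out --targets '[{"hand": 10, "x": 0.001, "y": 0, "z": 0.05, "ax": 0, "ay": 0, "az": 0}, {"hand": 10, "x": 0.001, "y": 0, "z": 0.095, "ax": 0, "ay": 0, "az": 0}, {"hand": 10, "x": 0.001, "y": 0, "z": 0.095, "ax": 0, "ay": 0, "az": 0}, {"hand": 10, "x": 0.001, "y": 0, "z": 0.095, "ax": 0, "ay": 0, "az": 0}, {"hand": 45, "x": 0.001, "y": 0, "z": 0.095, "ax": 0, "ay": 0, "az": 0}, {"hand": 45, "x": 0.001, "y": 0, "z": 0.095, "ax": 0, "ay": 0, "az": 0}, {"hand": 45, "x": 0.001, "y": 0, "z": 0.03, "ax": 0, "ay": 0, "az": 0}, {"hand": 45, "x": 0.001, "y": 0, "z": -0.03, "ax": 0, "ay": 0, "az": 0}]'

```text
t: 5.8
tool_pos: [0.4432, 0.3777, 0.4023]
orientation: [-2.221, -2.222, 0.001]
force: [0.9, 0.8, 1.0]
opening: 0.0416
gripper_force: 0.0
```

Request:
carry_out --targets '[{"hand": 100, "x": -0.4, "y": 0.01, "z": 0, "ax": 0, "ay": 0, "az": 0}, {"hand": 100, "x": -0.4, "y": 0.01, "z": 0, "ax": 0, "ay": 0, "az": 0}, {"hand": 100, "x": -0.4, "y": 0.01, "z": 0, "ax": 0, "ay": 0, "az": 0}, {"hand": 100, "x": -0.4, "y": 0.01, "z": 0, "ax": 0, "ay": 0, "az": 0}, {"hand": 100, "x": -0.4, "y": 0.01, "z": 0, "ax": 0, "ay": 0, "az": 0}, {"hand": 100, "x": -0.4, "y": 0.01, "z": 0, "ax": 0, "ay": 0, "az": 0}, {"hand": 100, "x": -0.4, "y": 0.01, "z": 0, "ax": 0, "ay": 0, "az": 0}, {"hand": 100, "x": -0.4, "y": 0.01, "z": 0, "ax": 0, "ay": 0, "az": 0}]'

```text
t: 6.8
tool_pos: [0.4536, -0.0236, 0.4017]
orientation: [2.224, 2.217, 0.001]
force: [0.2, 0.2, 0.8]
opening: 0.093
gripper_force: 0.0
```

```bash
cat >> find.py <<'E'
def lid():
    for n in('top','side'):
        p,h,W=cloud(n)
        o=cv2.inRange(h,(3,150,110),(16,255,255))>0
        o&=(W[...,0]<.62)&(W[...,1]<-.1)
        q=W[o&(W[...,2]>.015)&(W[...,2]<.03)]; c=cv2.minAreaRect(q[:,:2].astype(np.float32)*1000)
        t=W[o&(W[...,2]<.03)&(W[...,2]>0)]
        print(n,len(q),'z',np.median(q[:,2]).round(4),'top',np.round(c[0],1),np.round(c[1],1),round(c[2],1),'all',cv2.minAreaRect(t[:,:2].astype(np.float32)*1000))
E
python3 - <<'E'
from find import *
lid()
p,h,W=cloud('side','pics/s2.png')
p2,h,W=cloud('top')
a=cv2.resize(p[300:400,260:360],(400,400));b=cv2.resize(p2[215:315,110:210],(400,400));cv2.imwrite('pics/cup1.png',np.hstack([a,b]))
E
```

```text
top 1096 z 0.0217 top [ 511.4 -402.5] [94.1 66.7] 24.9 all ((370.34625244140625, -427.4074401855469), (652.2359008789062, 503.030517578125), 89.2402572631836)
side 62 z 0.02 top [ 432.6 -507.4] [364.3  60.9] 60.9 all ((179.82566833496094, -563.8353271484375), (961.8928833007812, 710.7406005859375), 58.642913818359375)
```

View pics/cup1.png

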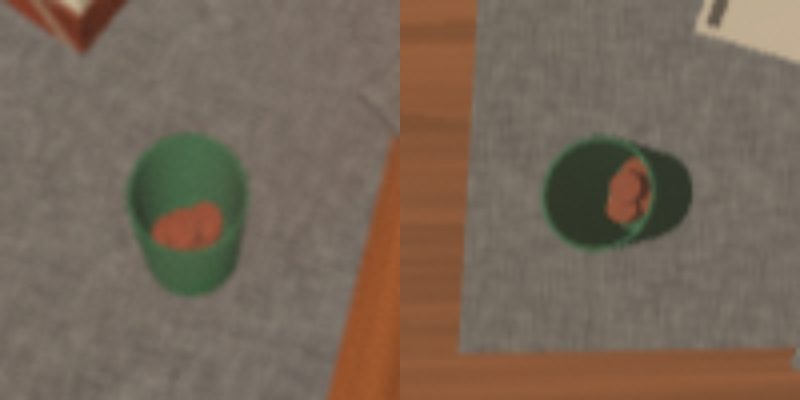

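```bash
python3 - <<'E'
from find import *
go([.511,-.402,.20],down(np.radians(-64)));go([.511,-.402,.20],down(np.radians(-64)))
E
```

```text
xyz [-0.381   0.0568  0.034 ] a [ 2.0000e-04 -5.0000e-04  1.1183e+00] deg 64.1
xyz [-0.381   0.0568  0.034 ] a [ 2.0000e-04 -5.0000e-04  1.1183e+00] deg 64.1
```

Request:
carry_out --targets '[{"hand": 100, "x": -0.381, "y": 0.057, "z": 0.034, "ax": 0, "ay": 0, "az": 1.118}, {"hand": 100, "x": -0.381, "y": 0.057, "z": 0.034, "ax": 0, "ay": 0, "az": 1.118}, {"hand": 100, "x": -0.381, "y": 0.057, "z": 0.034, "ax": 0, "ay": 0, "az": 1.118}, {"hand": 100, "x": -0.381, "y": 0.057, "z": 0.034, "ax": 0, "ay": 0, "az": 1.118}, {"hand": 100, "x": -0.381, "y": 0.057, "z": 0.034, "ax": 0, "ay": 0, "az": 1.118}, {"hand": 100, "x": -0.381, "y": 0.057, "z": 0.034, "ax": 0, "ay": 0, "az": 1.118}, {"hand": 100, "x": -0.381, "y": 0.057, "z": 0.034, "ax": 0, "ay": 0, "az": 1.118}, {"hand": 100, "x": -0.381, "y": 0.057, "z": 0.034, "ax": 0, "ay": 0, "az": 1.118}]'

```text
t: 8.0
tool_pos: [0.5112, -0.4025, 0.366]
orientation: [-3.06, -0.708, 0.001]
force: [0.2, 0.7, -0.2]
opening: 0.0932
gripper_force: 0.0
```

Request:
carry_out --targets '[{"hand": 100, "x": 0, "y": 0, "z": 0, "ax": 0, "ay": 0, "az": 0}, {"hand": 100, "x": 0, "y": 0, "z": 0, "ax": 0, "ay": 0, "az": 0}]'

```text
t: 8.25
tool_pos: [0.5111, -0.4015, 0.3676]
orientation: [3.06, 0.709, 0.001]
force: [0.0, -0.3, -0.1]
opening: 0.0928
gripper_force: 0.0
```

```bash
python3 - <<'E'
from find import *
s=read_state();print(s['tool_pos'],s['q'].round(3))
p,h,W=cloud('wrist','pics/w2.png');print(s['t'])
o=cv2.inRange(h,(3,150,80),(16,255,255)); cs=comps(o,300)
for m,a,c in cs:
    q=W[m&(W[...,2]>.014)&(W[...,2]<.03)];print(a,c,len(q))
    if len(q)>300: print(np.median(q[:,2]),cv2.minAreaRect(q[:,:2].astype(np.float32)*1000))
    q=W[m&(W[...,2]>.003)&(W[...,2]<.011)]
    if len(q)>300: print('tab',np.median(q[:,2]),cv2.minAreaRect(q[:,:2].astype(np.float32)*1000))
E
```

```text
[ 0.511115   -0.40150287  0.36756895] [-0.745  0.282  1.384  0.     1.475  0.371]
8.25
5456 [325.7 197.7] 4473
0.02034258621121504 ((511.97552490234375, -403.97882080078125), (95.05965423583984, 63.98160171508789), 24.889772415161133)
tab 0.00830979724962505 ((443.5554504394531, -435.94134521484375), (48.03336715698242, 33.74281311035156), 25.206043243408203)
```

View pics/w2.png

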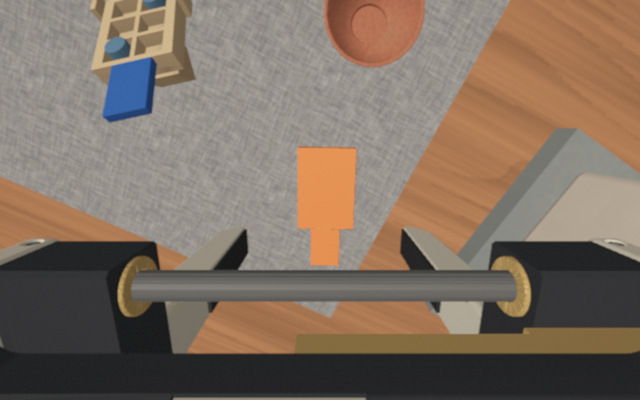

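```bash
python3 - <<'E'
from find import *
go([.512,-.4035,.022],down(np.radians(-65)))
E
```

```text
xyz [0.     0.0019 0.1786] a [ 0.0009 -0.0005  0.0185] deg 1.1
```

Request:
carry_out --targets '[{"hand": 100, "x": 0, "y": 0.002, "z": 0.06, "ax": 0, "ay": 0, "az": 0.018}, {"hand": 100, "x": 0, "y": 0.002, "z": 0.12, "ax": 0, "ay": 0, "az": 0.018}, {"hand": 100, "x": 0, "y": 0.002, "z": 0.165, "ax": 0, "ay": 0, "az": 0.018}, {"hand": 100, "x": 0, "y": 0.002, "z": 0.178, "ax": 0, "ay": 0, "az": 0.018}, {"hand": 100, "x": 0, "y": 0.002, "z": 0.178, "ax": 0, "ay": 0, "az": 0.018}, {"hand": 55, "x": 0, "y": 0.002, "z": 0.178, "ax": 0, "ay": 0, "az": 0.018}, {"hand": 55, "x": 0, "y": 0.002, "z": 0.178, "ax": 0, "ay": 0, "az": 0.018}, {"hand": 55, "x": 0, "y": 0.002, "z": 0.178, "ax": 0, "ay": 0, "az": 0.018}]' --newtons 20

```text
t: 9.3
tool_pos: [0.5117, -0.4051, 0.1895]
orientation: [3.067, 0.677, 0.001]
force: [-0.6, 1.0, 0.4]
opening: 0.0676
gripper_force: 0.8
```

Request:
carry_out --targets '[{"hand": 55, "x": 0, "y": 0, "z": 0, "ax": 0, "ay": 0, "az": 0}, {"hand": 55, "x": 0, "y": 0, "z": -0.06, "ax": 0, "ay": 0, "az": 0}, {"hand": 55, "x": 0, "y": 0, "z": -0.12, "ax": 0, "ay": 0, "az": 0}, {"hand": 55, "x": 0, "y": 0, "z": -0.18, "ax": 0, "ay": 0, "az": 0}, {"hand": 55, "x": 0, "y": 0, "z": -0.18, "ax": 0, "ay": 0, "az": 0}, {"hand": 55, "x": 0, "y": 0, "z": -0.18, "ax": 0, "ay": 0, "az": 0}]'

```text
t: 10.05
tool_pos: [0.5113, -0.4048, 0.3682]
orientation: [-3.067, -0.678, 0.0]
force: [-0.1, -0.3, -1.6]
opening: 0.0658
gripper_force: 20.0
```

```bash
cat >> find.py <<'E'
def rack(n='top'):
    p,h,W=cloud(n)
    B=cv2.inRange(h,(105,110,30),(130,255,255))
    for m,a,c in comps(B,100):
        q=W[m];q=q[~np.isnan(q[:,0])];md=np.median(q,0)
        if not(.4<md[0]<.7 and -.4<md[1]<0):continue
        for _ in range(3):
            ce=q.mean(0);u,s_,V=np.linalg.svd(q-ce); r=(q-ce)@V[2]; q=q[abs(r)<.004]
        z=V[2]*np.sign(V[2][2]); f=np.array([1,0,0])-z*z[0]
        L=np.c_[(q-ce)@V[0],(q-ce)@V[1]].astype(np.float32); rc=cv2.minAreaRect(L*1000)
        k=V[0]*(-np.sign(V[0][2]))  # down slope
        cc=ce+rc[0][0]/1000*V[0]+rc[0][1]/1000*V[1]
        print(n,a,'centre',cc.round(4),'size',np.round(rc[1],1),rc[2],'k',k.round(3),'head',np.degrees(np.arctan2(k[1],k[0])).round(1),'slope',np.arcsin(-k[2]).round(3),'n',z.round(3),'nhead',np.degrees(np.arctan2(z[1],z[0])).round(1))
E
python3 - <<'E'
from find import *
s=read_state();print(s['tool_pos'],s['opening'],s['q'].round(3))
rack('top');rack('side');rack('top')
E
```

```text
[ 0.51133857 -0.4047885   0.3682138 ] 0.0658040363854753 [-0.748  0.288  1.375 -0.     1.479  0.388]
top 324 centre [ 0.531  -0.2136  0.0993] size [53.4 34.9] 0.3788595199584961 k [ 0.639  0.485 -0.597] head 37.2 slope 0.639 n [0.458 0.383 0.802] nhead 39.9
side 157 centre [ 0.5273 -0.2117  0.0974] size [13.5 52.3] 87.55354309082031 k [ 0.534  0.608 -0.587] head 48.7 slope 0.628 n [0.672 0.116 0.732] nhead 9.8
top 325 centre [ 0.531  -0.2138  0.0994] size [53.5 35.5] 0.7225999236106873 k [ 0.649  0.473 -0.596] head 36.1 slope 0.639 n [0.474 0.362 0.803] nhead 37.3
```

```bash
cat >> find.py <<'E'
def raytab(n,z0=None,save=None,hd=37.5):
    c=camera_params(n);p,h,W=cloud(n,save)
    B=cv2.inRange(h,(105,110,30),(130,255,255))
    best=None
    for m,a,ce in comps(B,100):
        q=W[m];md=np.nanmedian(q,0)
        if .4<md[0]<.7 and -.4<md[1]<0: best=(m,a,ce,md)
    m,a,ce,md=best
    s,co=np.sin(.65),np.cos(.65)
    for it in range(4):
        H=np.radians(hd);nv=np.array([s*np.cos(H),s*np.sin(H),co]);k=np.array([co*np.cos(H),co*np.sin(H),-s]);y=np.cross(nv,k)
        off=np.nanmedian(W[m]@nv) if z0 is None else z0
        cnt=cv2.findContours(m.astype(np.uint8),cv2.RETR_EXTERNAL,cv2.CHAIN_APPROX_NONE)[0][0][:,0].astype(float)
        r=np.c_[(cnt[:,0]-c['cx'])/c['fx'],-(cnt[:,1]-c['cy'])/c['fy'],-np.ones(len(cnt))]@R.from_rotvec(c['rotation']).as_matrix().T
        X=c['position']+r*((off-c['position']@nv)/(r@nv))[:,None]
        L=np.c_[X@k,X@y].astype(np.float32)*1000; rc=cv2.minAreaRect(L)
        ang=rc[2] if rc[2]<45 else rc[2]-90; sz=rc[1] if rc[2]<45 else rc[1][::-1]
        hd+=ang
    C=k*rc[0][0]/1000+y*rc[0][1]/1000+nv*off
    print(n,a,'head',round(hd,2),'off',off.round(4),'centre',C.round(4),'size',np.round(sz,1),'face',(C+.074*k).round(4))
E
python3 - <<'E'
from find import *
raytab('top');raytab('top')
try: raytab('wrist',save='pics/w3.png')
except Exception as e: print(e)
E
```

```text
top 324 head 37.49 off 0.2554 centre [ 0.5298 -0.214   0.1002] size [55.8 35.6] face [ 0.5765 -0.1781  0.0554]
top 324 head 37.65 off 0.2545 centre [ 0.5298 -0.2141  0.1003] size [55.8 35.4] face [ 0.5764 -0.1781  0.0555]
wrist 2526 head 37.18 off 0.2556 centre [ 0.5323 -0.2184  0.0991] size [61.1 39.9] face [ 0.5792 -0.1828  0.0543]
```

View pics/w3.png

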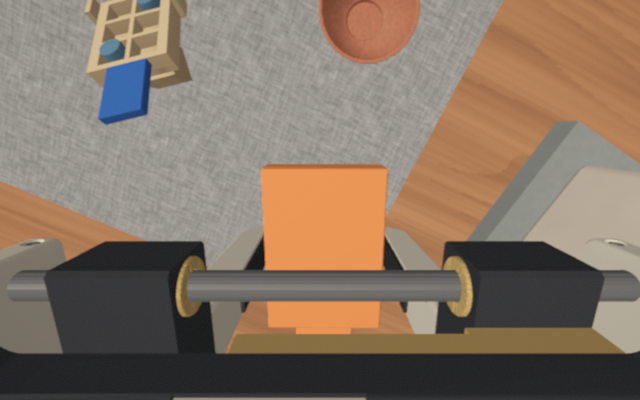

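```bash
cat >> find.py <<'E'
H=np.radians(37.3);S,C_=np.sin(.65),np.cos(.65)
N=np.array([S*np.cos(H),S*np.sin(H),C_]);K=np.array([C_*np.cos(H),C_*np.sin(H),-S]);Y=np.cross(N,K)
F=np.array([.578,-.179,.0545]);OL=np.c_[K,-Y,-N]
E
python3 - <<'E'
from find import *
go(F-.001*K+.1225*N,OL)
E
```

```text
xyz [ 0.3261 -0.2138  0.0815] a [-0.0729 -0.6466 -0.2077] deg 39.1
```

Request:
carry_out --targets '[{"hand": 55, "x": 0.326, "y": -0.214, "z": 0.081, "ax": -0.073, "ay": -0.647, "az": -0.208}, {"hand": 55, "x": 0.326, "y": -0.214, "z": 0.081, "ax": -0.073, "ay": -0.647, "az": -0.208}, {"hand": 55, "x": 0.326, "y": -0.214, "z": 0.081, "ax": -0.073, "ay": -0.647, "az": -0.208}, {"hand": 55, "x": 0.326, "y": -0.214, "z": 0.081, "ax": -0.073, "ay": -0.647, "az": -0.208}, {"hand": 55, "x": 0.326, "y": -0.214, "z": 0.081, "ax": -0.073, "ay": -0.647, "az": -0.208}, {"hand": 55, "x": 0.326, "y": -0.214, "z": 0.081, "ax": -0.073, "ay": -0.647, "az": -0.208}, {"hand": 55, "x": 0.326, "y": -0.214, "z": 0.081, "ax": -0.073, "ay": -0.647, "az": -0.208}, {"hand": 55, "x": 0.326, "y": -0.214, "z": 0.081, "ax": -0.073, "ay": -0.647, "az": -0.208}]'

```text
t: 11.35
tool_pos: [0.7174, -0.0713, 0.2856]
orientation: [2.647, 0.898, -0.894]
force: [0.1, -0.0, -0.7]
opening: 0.0657
gripper_force: 20.0
```

Request:
carry_out --targets '[{"hand": 55, "x": 0, "y": 0, "z": 0, "ax": 0, "ay": 0, "az": 0}, {"hand": 55, "x": 0, "y": 0, "z": 0, "ax": 0, "ay": 0, "az": 0}]'

```text
t: 11.6
tool_pos: [0.7166, -0.075, 0.2883]
orientation: [2.65, 0.891, -0.891]
force: [0.1, -1.1, -1.0]
opening: 0.0657
gripper_force: 20.0
```

```bash
python3 - <<'E'
from find import *
s=read_state();print(s['tool_pos'],s['opening'],s['q'].round(3))
go(F-.001*K+.1225*N,OL);go(F-.001*K+.0525*N,OL)
p,h,W=cloud('wrist','pics/w4.png')
p,h,W=cloud('top')
o=cv2.inRange(h,(3,150,110),(16,255,255))>0
q=W[o&(W[...,0]>.4)&(W[...,1]>-.3)&(W[...,2]>.05)];d=q-F
L=np.c_[d@K,d@Y,d@N];print(len(q),np.percentile(L,[1,50,99],axis=0).round(4))
b=L[abs(L[:,2]-np.percentile(L[:,2],90))<.004];print(cv2.minAreaRect(b[:,:2].astype(np.float32)*1000))
E
```

```text
[ 0.71661884 -0.07502916  0.28827379] 0.06572900399096575 [-0.069  0.806  0.896 -0.441  1.924  0.802]
xyz [ 0.0025 -0.0013  0.0015] a [ 0.0017 -0.0004 -0.003 ] deg 0.2
xyz [ 0.0025 -0.0014  0.0715] a [ 0.0017 -0.0004 -0.003 ] deg 0.2
1487 [[-1.054e-01 -3.240e-02  1.056e-01]
 [-3.550e-02 -1.000e-04  1.234e-01]
 [ 3.877e-01  6.972e-01  3.258e-01]]
((-5.814403533935547, -1.0526885986328125), (65.76464080810547, 96.09149169921875), 89.12428283691406)
```

View pics/w4.png

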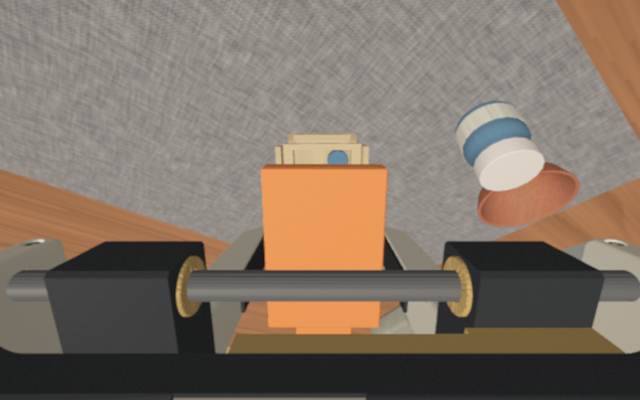

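Request:
carry_out --targets '[{"hand": 55, "x": 0.004, "y": -0.0013, "z": 0.03, "ax": 0, "ay": 0, "az": -0.003}, {"hand": 55, "x": 0.004, "y": -0.0013, "z": 0.06, "ax": 0, "ay": 0, "az": -0.003}, {"hand": 55, "x": 0.004, "y": -0.0013, "z": 0.085, "ax": 0, "ay": 0, "az": -0.003}, {"hand": 55, "x": 0.004, "y": -0.0013, "z": 0.095, "ax": 0, "ay": 0, "az": -0.003}, {"hand": 55, "x": 0.004, "y": -0.0013, "z": 0.097, "ax": 0, "ay": 0, "az": -0.003}, {"hand": 55, "x": 0.004, "y": -0.0013, "z": 0.097, "ax": 0, "ay": 0, "az": -0.003}, {"hand": 55, "x": 0.004, "y": -0.0013, "z": 0.097, "ax": 0, "ay": 0, "az": -0.003}]'

```text
t: 12.58
tool_pos: [0.6729, -0.106, 0.2093]
orientation: [2.649, 0.897, -0.889]
force: [-0.6, -0.1, -0.8]
opening: 0.0657
gripper_force: 20.0
```

```bash
python3 - <<'E'
from find import *
s=read_state();print(s['tool_pos'],s['force'])
d=s['tool_pos']+.167*R.from_rotvec(s['orientation']).as_matrix()[:,2]-F;print(d@K,d@Y,d@N)
p,h,W=cloud('side','pics/s5.png');cv2.imwrite('pics/s5c.png',cv2.resize(p[110:230,270:420],(750,600)))
E
```

```text
[ 0.67290787 -0.10600352  0.2092537 ] [-0.61376579 -0.10059392 -0.82529114]
0.0019177161270243599 -7.427835112994148e-05 0.028658294952153832
```

View pics/s5c.png

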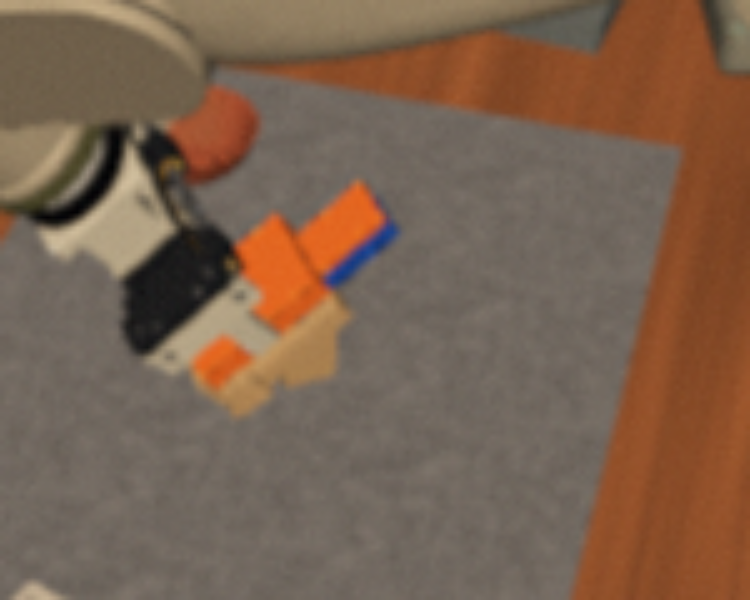

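Request:
carry_out --targets '[{"hand": 55, "x": 0, "y": 0, "z": 0.003, "ax": 0, "ay": 0, "az": 0}, {"hand": 55, "x": 0, "y": 0, "z": 0.004, "ax": 0, "ay": 0, "az": 0}, {"hand": 55, "x": 0, "y": 0, "z": 0.005, "ax": 0, "ay": 0, "az": 0}, {"hand": 55, "x": 0, "y": 0, "z": 0.005, "ax": 0, "ay": 0, "az": 0}]'

```text
t: 13.12
tool_pos: [0.6697, -0.1082, 0.204]
orientation: [2.649, 0.897, -0.892]
force: [-0.6, 0.9, -0.7]
opening: 0.0658
gripper_force: 20.0
```

Request:
carry_out --targets '[{"hand": 55, "x": 0, "y": 0, "z": 0.001, "ax": 0, "ay": 0, "az": 0}, {"hand": 55, "x": 0, "y": 0, "z": 0.0015, "ax": 0, "ay": 0, "az": 0}, {"hand": 55, "x": 0, "y": 0, "z": 0.002, "ax": 0, "ay": 0, "az": 0}, {"hand": 55, "x": 0, "y": 0, "z": 0.002, "ax": 0, "ay": 0, "az": 0}]'

```text
t: 13.62
tool_pos: [0.6689, -0.1088, 0.2026]
orientation: [2.649, 0.898, -0.892]
force: [0.9, 0.2, -0.1]
opening: 0.0659
gripper_force: 20.0
```

Request:
carry_out --targets '[{"hand": 55, "x": 0, "y": 0, "z": 0.001, "ax": 0, "ay": 0, "az": 0}, {"hand": 55, "x": 0, "y": 0, "z": 0.001, "ax": 0, "ay": 0, "az": 0}, {"hand": 55, "x": 0, "y": 0, "z": 0.001, "ax": 0, "ay": 0, "az": 0}]'

```text
t: 14.0
tool_pos: [0.6687, -0.1088, 0.2027]
orientation: [2.649, 0.898, -0.89]
force: [1.7, 4.1, 5.6]
opening: 0.0654
gripper_force: 20.0
```

Request:
carry_out --targets '[{"hand": 55, "x": 0, "y": 0, "z": 0.001, "ax": 0, "ay": 0, "az": 0}, {"hand": 55, "x": 0, "y": 0, "z": 0.001, "ax": 0, "ay": 0, "az": 0}, {"hand": 55, "x": 0, "y": 0, "z": 0.001, "ax": 0, "ay": 0, "az": 0}]'

```text
t: 14.38
tool_pos: [0.6685, -0.1089, 0.2028]
orientation: [2.649, 0.898, -0.889]
force: [3.2, 7.4, 9.4]
opening: 0.0658
gripper_force: 20.0
```

```bash
python3 - <<'E'
from find import *
s=read_state();print(s['tool_pos'],s['force'],s['wrist_torque'])
d=s['tool_pos']+.167*R.from_rotvec(s['orientation']).as_matrix()[:,2]-F;print(d@K,d@Y,d@N)
p,h,W=cloud('side','pics/s6.png');cv2.imwrite('pics/s6c.png',cv2.resize(p[130:200,290:380],(720,560),interpolation=cv2.INTER_CUBIC))
E
```

```text
[ 0.66854884 -0.10886435  0.20277068] [3.23326389 7.42635788 9.43108256] [ 0.58507029  0.51546163 -0.46135155]
0.0017618698995793597 0.00034707442773888246 0.020349524979514193
```

View pics/s6c.png

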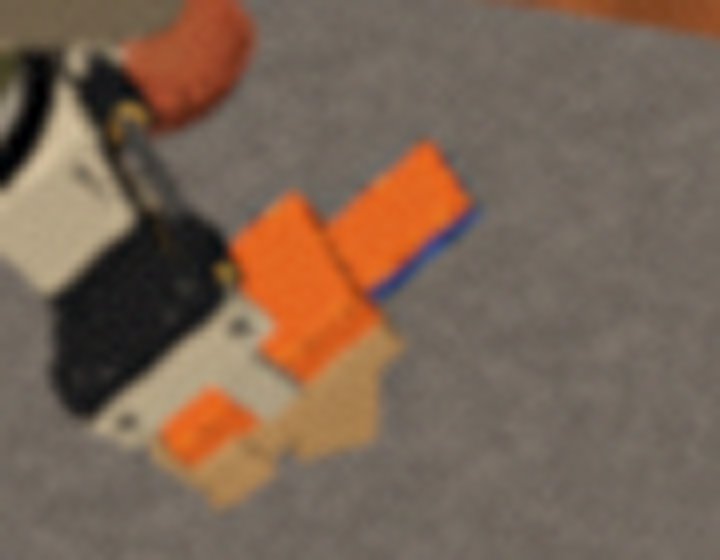

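Request:
carry_out --targets '[{"hand": 55, "x": 0, "y": 0, "z": -0.002, "ax": 0, "ay": 0, "az": 0}, {"hand": 80, "x": 0, "y": 0, "z": -0.002, "ax": 0, "ay": 0, "az": 0}, {"hand": 100, "x": 0, "y": 0, "z": -0.002, "ax": 0, "ay": 0, "az": 0}, {"hand": 100, "x": 0, "y": 0, "z": -0.002, "ax": 0, "ay": 0, "az": 0}, {"hand": 100, "x": 0, "y": 0, "z": -0.04, "ax": 0, "ay": 0, "az": 0}, {"hand": 100, "x": 0, "y": 0, "z": -0.09, "ax": 0, "ay": 0, "az": 0}, {"hand": 100, "x": 0, "y": 0, "z": -0.15, "ax": 0, "ay": 0, "az": 0}, {"hand": 100, "x": 0, "y": 0, "z": -0.15, "ax": 0, "ay": 0, "az": 0}]'

```text
t: 15.42
tool_pos: [0.7421, -0.0526, 0.3267]
orientation: [2.649, 0.897, -0.877]
force: [0.1, -0.2, 0.5]
opening: 0.0928
gripper_force: 0.0
```

```bash
cat >> find.py <<'E'
def lidrack(n='top'):
    p,h,W=cloud(n)
    o=cv2.inRange(h,(3,150,110),(16,255,255))>0
    o&=(W[...,0]>.4)&(W[...,0]<.66)&(W[...,1]>-.32)&(W[...,1]<-.1)&(W[...,2]>.02)&(W[...,2]<.16)
    d=W[o]-F;L=np.c_[d@K,d@Y,d@N]
    for nm,b in(('box',L[(L[:,2]>.012)&(L[:,2]<.026)]),('tab',L[(L[:,2]>.001)&(L[:,2]<.0105)&(L[:,0]<-.05)])):
        if len(b)>20: print(n,nm,len(b),'z',np.median(b[:,2]).round(4),cv2.minAreaRect(b[:,:2].astype(np.float32)*1000))
E
python3 - <<'E'
from find import *
s=read_state();print(s['tool_pos'],s['q'].round(3))
lidrack('top');lidrack('side');lidrack('wrist')
E
```

```text
[ 0.74210655 -0.05256587  0.32666694] [-0.04   0.86   0.743 -0.445  2.016  0.783]
top box 937 z 0.0205 ((-16.15076446533203, 0.9527778625488281), (139.62081909179688, 66.35084533691406), 0.16048751771450043)
top tab 272 z 0.0082 ((-73.45866394042969, 0.8941459655761719), (46.80916213989258, 35.25897216796875), 0.28119829297065735)
side box 463 z 0.0177 ((3.7448387145996094, 1.2064208984375), (95.32573699951172, 69.4019775390625), 0.7524243593215942)
side tab 132 z 0.0055 ((-73.38861083984375, -0.4680442810058594), (46.22257614135742, 39.940673828125), 2.642080783843994)
wrist box 5401 z 0.0192 ((6.166801452636719, -0.09609603881835938), (94.28398132324219, 64.18782806396484), 0.0474802702665329)
wrist tab 973 z 0.0072 ((-70.00788116455078, 0.6778964996337891), (40.062931060791016, 35.000877380371094), 0.37872689962387085)
```

```bash
cat > kin.py <<'E'
from find import *
from scipy.optimize import least_squares
LO=np.array([-2.96,-.89,.02,-1.34,0,-2.66]);HI=np.array([2.96,2.26,2.5,4.48,2.73,2.66])
def rot(q): return (R.from_euler('ZYZYZ',[q[0],q[1]+q[2],q[3],q[4],q[5]+np.pi/2])).as_matrix()
def A(q):
    a=q[1];b=q[1]+q[2];m=np.zeros((3,6))
    m[0]=[1,0,0,np.sin(a),np.sin(b),np.cos(b)];m[1,1]=1;m[2]=[0,0,1,np.cos(a),np.cos(b),-np.sin(b)]
    return np.c_[R.from_euler('z',q[0]).as_matrix()@m,rot(q)[:,2]]
S_=[([1.06461,.131108,1.48926,0,1.52296,-.08539],[.24496,.54747,.40373]),([-.745,.282,1.384,0,1.475,.371],[.511115,-.401503,.367569]),([-.748,.288,1.375,0,1.479,.388],[.51134,-.40479,.36821]),
([-.069,.806,.896,-.441,1.924,.802],[.71662,-.07503,.28827]),([-.04,.86,.743,-.445,2.016,.783],[.74211,-.05257,.32667])]
X=np.linalg.lstsq(np.vstack([A(np.array(q)) for q,p in S_]),np.hstack([p for q,p in S_]),rcond=None)[0]
def fk(q): return A(q)@X,rot(q)
def ik(p,O,q0):
    f=lambda q:np.r_[(fk(q)[0]-p)*10,(R.from_matrix(O).inv()*R.from_matrix(fk(q)[1])).as_rotvec()]
    r=least_squares(f,np.clip(q0,LO+.01,HI-.01),bounds=(LO,HI));return r.x,np.abs(r.fun).max()
E
python3 - <<'E'
from kin import *
print(X.round(4));
for q,p in S_: print((fk(np.array(q))[0]-p).round(4))
print(R.from_matrix(rot(S_[3][0])).as_rotvec())
E
```

```text
Traceback (most recent call last):
  File "kin.py", line 11, in <module>
    X=np.linalg.lstsq(np.vstack([A(np.array(q)) for q,p in S_]),np.hstack([p for q,p in S_]),rcond=None)[0]
                                 ~^^^^^^^^^^^^^
  File "kin.py", line 8, in A
    return np.c_[R.from_euler('z',q[0]).as_matrix()@m,rot(q)[:,2]]
                                                      ~~~^^^
  File "kin.py", line 4, in rot
    def rot(q): return (R.from_euler('ZYZYZ',[q[0],q[1]+q[2],q[3],q[4],q[5]+np.pi/2])).as_matrix()
                        ~~~~~~~~~~~~^^^^^^^^^^^^^^^^^^^^^^^^^^^^^^^^^^^^^^^^^^^^^^^^^
  File "scipy/spatial/transform/_rotation.pyx", line 1413, in scipy.spatial.transform._rotation.Rotation.from_euler
ValueError: Expected axis specification to be a non-empty string of upto 3 characters, got ZYZYZ
```

```bash
sed -i "s/^def rot.*/def rot(q): return (R.from_euler('ZYZ',[q[0],q[1]+q[2],q[3]])*R.from_euler('YZ',[q[4],q[5]+np.pi\/2])).as_matrix()/" kin.py
python3 - <<'E'
from kin import *
print(X.round(4));
for q,p in S_: print((fk(np.array(q))[0]-p).round(4))
print(R.from_matrix(rot(S_[3][0])).as_rotvec())
E
```

```text
[0.0015 0.0512 0.3186 0.3687 0.5521 0.0621 0.191 ]
[0.0001 0.0001 0.0001]
[-0.0001 -0.0001 -0.0001]
[0.0001 0.0001 0.0003]
[-0.      0.0002 -0.0001]
[-0.0001 -0.0001 -0.0002]
[ 2.64996638  0.89091848 -0.89162087]
```

```bash
cat >> kin.py <<'E'
TR=np.radians(72.1);Tt=np.array([np.cos(TR),np.sin(TR),0]);TC=np.array([.569,.2164,.110])
def ori(k,n,sg): y=sg*n; return np.c_[np.cross(y,k),y,k]
def hang(az): return np.array([0,0,-1.]),np.array([np.cos(az),np.sin(az),0])
def tilt(k,n,a): # pitch: a>0 raises k towards n reversed
    r=R.from_rotvec(np.cross(n,k)*(-a)); return r.apply(k),r.apply(n)
E
python3 - <<'E'
from kin import *
np.set_printoptions(suppress=True,linewidth=150)
q0=read_state()['q']
d=np.radians
for sg in(1,-1):
    best=None
    wp=[('pre',F-.17*K,K,N),('pinch',F-.086*K-.001*N,K,N),('lift',F-.086*K+[0,0,.12],K,N)]
    for nm,G in(('hang',[.50,-.15,.36]),):
        k,n=hang(H);wp.append((nm,np.array(G),k,n))
        for dd in(-50,-100,-145.2): k,n=hang(H+d(dd)); wp.append((f'yaw{dd}',np.array(G),k,n))
    fin=TC+Tt*-.100+[0,0,.020]
    k,n=hang(TR-np.pi); 
    for a in(30,60,90):
        kk=np.array([np.sin(d(a))*Tt[0],np.sin(d(a))*Tt[1],-np.cos(d(a))]);nn=-np.array([np.cos(d(a))*Tt[0],np.cos(d(a))*Tt[1],np.sin(d(a))])
        wp.append((f'up{a}',fin+[0,0,.23-.0015*a],kk,nn))
    wp.append(('fin',fin,kk,nn))
    for seed in ([0,0,0,0,0,0],[0,0,0,1.5,0,0],[0,0,0,-1.3,0,0],[0,0,0,1.5,0,2.5],[0,0,0,1.5,0,-2.5],[0,0,0,3,0,0]):
        q=q0*[1,1,1,0,1,0]+np.array(seed);out=[];e=0
        for nm,G,k,n in wp:
            O=ori(k,n,sg);q,er=ik(G-.167*k,O,q);out.append((nm,q.round(2),round(er,3)));e+=er
        print(sg,seed,round(e,3))
        if best is None or e<best[0]: best=(e,out)
    for o in best[1]:print(*o)
E
```

```text
1 [0, 0, 0, 0, 0, 0] 0.0
1 [0, 0, 0, 1.5, 0, 0] 0.0
1 [0, 0, 0, -1.3, 0, 0] 0.0
1 [0, 0, 0, 1.5, 0, 2.5] 14.224
1 [0, 0, 0, 1.5, 0, -2.5] 0.0
1 [0, 0, 0, 3, 0, 0] 0.0
pre [-1.16  0.09  1.96  0.89  1.46 -2.1 ] 0.0
pinch [-1.03  0.18  1.99  0.96  1.3  -2.11] 0.0
lift [-1.03 -0.03  1.94  0.92  1.45 -1.91] 0.0
hang [-0.39 -0.1   1.5   0.    1.74 -1.04] 0.0
yaw-50 [-0.39 -0.1   1.5  -0.    1.74 -0.17] 0.0
yaw-100 [-0.39 -0.1   1.5  -0.    1.74  0.7 ] 0.0
yaw-145.2 [-0.39 -0.1   1.5   0.    1.74  1.49] 0.0
up30 [-0.21 -0.19  1.75  0.52  1.53  1.67] 0.0
up60 [-0.48 -0.08  1.98  1.02  1.55  1.2 ] 0.0
up90 [-0.58  0.37  1.99  1.38  1.76  0.76] 0.0
fin [-0.58  0.62  1.92  1.35  1.72  0.59] 0.0
-1 [0, 0, 0, 0, 0, 0] 7.336
-1 [0, 0, 0, 1.5, 0, 0] 7.336
-1 [0, 0, 0, -1.3, 0, 0] 7.336
-1 [0, 0, 0, 1.5, 0, 2.5] 7.336
-1 [0, 0, 0, 1.5, 0, -2.5] 4.862
-1 [0, 0, 0, 3, 0, 0] 7.336
pre [-0.82 -0.31  2.4  -1.34  0.   -2.66] 1.121
pinch [-0.7  -0.14  2.34 -1.34  0.   -2.66] 0.962
lift [-0.69 -0.4   2.37 -1.28  0.   -2.62] 1.137
hang [-0.12 -0.33  1.84 -0.75  1.17 -2.66] 1.045
yaw-50 [-0.32 -0.11  1.52 -0.14  1.69 -2.66] 0.596
yaw-100 [-0.39 -0.1   1.5  -0.    1.74 -2.44] 0.0
yaw-145.2 [-0.39 -0.1   1.5  -0.    1.74 -1.65] 0.0
up30 [-0.21 -0.19  1.75  0.52  1.53 -1.47] 0.0
up60 [-0.48 -0.08  1.98  1.02  1.55 -1.94] 0.0
up90 [-0.58  0.37  1.99  1.38  1.76 -2.38] 0.0
fin [-0.58  0.62  1.92  1.35  1.72 -2.55] 0.0
```

```bash
python3 - <<'E'
from kin import *
s=read_state();g=s['tool_pos']+.167*R.from_rotvec(s['orientation']).as_matrix()[:,2];print(g,s['q'].round(2))
go(g+[-.05,-.03,.12])
k,n=hang(H);go([.45,-.28,.30],ori(k,n,1))
E
```

```text
[ 0.65916386 -0.11604284  0.1861079 ] [-0.04  0.86  0.76 -0.44  2.01  0.78]
xyz [-0.1188 -0.0066 -0.0603] a [0. 0. 0.] deg 0.0
xyz [-0.3816  0.0029  0.1047] a [-0.509   0.5101 -1.5073] deg 95.7
```

Request:
carry_out --targets '[{"hand": 100, "x": -0.06, "y": -0.003, "z": -0.03, "ax": 0, "ay": 0, "az": 0}, {"hand": 100, "x": -0.119, "y": -0.0066, "z": -0.06, "ax": 0, "ay": 0, "az": 0}, {"hand": 100, "x": -0.382, "y": 0.003, "z": 0.105, "ax": -0.509, "ay": 0.51, "az": -1.507}, {"hand": 100, "x": -0.382, "y": 0.003, "z": 0.105, "ax": -0.509, "ay": 0.51, "az": -1.507}, {"hand": 100, "x": -0.382, "y": 0.003, "z": 0.105, "ax": -0.509, "ay": 0.51, "az": -1.507}, {"hand": 100, "x": -0.382, "y": 0.003, "z": 0.105, "ax": -0.509, "ay": 0.51, "az": -1.507}, {"hand": 100, "x": -0.382, "y": 0.003, "z": 0.105, "ax": -0.509, "ay": 0.51, "az": -1.507}, {"hand": 100, "x": -0.382, "y": 0.003, "z": 0.105, "ax": -0.509, "ay": 0.51, "az": -1.507}]'

```text
t: 16.58
tool_pos: [0.4461, -0.2821, 0.4665]
orientation: [1.993, 2.306, -0.342]
force: [-0.1, -0.4, -0.4]
opening: 0.0933
gripper_force: 0.0
```

```bash
python3 - <<'E'
from kin import *
lidrack('top');lidrack('side')
s=read_state();g=s['tool_pos']+.167*R.from_rotvec(s['orientation']).as_matrix()[:,2];print(g,s['q'].round(2))
k,n=hang(H);go([.45,-.28,.30],ori(k,n,1))
go(F-.17*K-.001*N,ori(K,N,1))
E
```

```text
top box 932 z 0.0206 ((-7.460826873779297, 1.1801109313964844), (119.48577117919922, 65.8043212890625), 0.19983989000320435)
top tab 267 z 0.0084 ((-73.26670837402344, 1.3625679016113281), (46.63599395751953, 35.93924331665039), 0.2946529686450958)
side box 473 z 0.0176 ((3.4797019958496094, 0.704986572265625), (67.86466979980469, 95.71266174316406), 89.74224090576172)
side tab 133 z 0.0059 ((-73.85820007324219, 1.2201805114746094), (45.90619659423828, 39.195152282714844), 2.8388564586639404)
[ 0.43258771 -0.31750804  0.3042113 ] [-0.58 -0.1   1.62 -0.23  1.58 -0.73]
xyz [ 0.0009  0.0026 -0.0009] a [-0.1692  0.1681 -0.5056] deg 32.0
xyz [-0.0039 -0.065   0.2237] a [-1.0671  0.3937 -0.397 ] deg 69.0
```

```bash
python3 - <<'E'
from kin import *
q=read_state()['q']
P=go(F-.19*K-.001*N+.001*Y,ori(K,N,1));r=ik(P,ori(K,N,1),q);print(r[0].round(2),r[1])
E
```

```text
xyz [-0.0129 -0.0807  0.215 ] a [-1.0671  0.3937 -0.397 ] deg 69.0
[-1.19  0.08  1.96  0.88  1.5  -2.1 ] 1.6653345369377348e-15
```

Request:
carry_out --targets '[{"hand": 60, "x": -0.013, "y": -0.081, "z": 0.06, "ax": -0.18, "ay": 0.066, "az": -0.066}, {"hand": 60, "x": -0.013, "y": -0.081, "z": 0.1, "ax": -0.356, "ay": 0.131, "az": -0.132}, {"hand": 60, "x": -0.013, "y": -0.081, "z": 0.215, "ax": -1.067, "ay": 0.394, "az": -0.397}, {"hand": 60, "x": -0.013, "y": -0.081, "z": 0.215, "ax": -1.067, "ay": 0.394, "az": -0.397}, {"hand": 60, "x": -0.013, "y": -0.081, "z": 0.215, "ax": -1.067, "ay": 0.394, "az": -0.397}, {"hand": 60, "x": -0.013, "y": -0.081, "z": 0.215, "ax": -1.067, "ay": 0.394, "az": -0.397}, {"hand": 60, "x": -0.013, "y": -0.081, "z": 0.215, "ax": -1.067, "ay": 0.394, "az": -0.397}, {"hand": 60, "x": -0.013, "y": -0.081, "z": 0.215, "ax": -1.067, "ay": 0.394, "az": -0.397}]'

```text
t: 17.68
tool_pos: [0.3528, -0.3493, 0.2687]
orientation: [1.119, 2.25, 1.119]
force: [-0.2, -0.4, 0.2]
opening: 0.0558
gripper_force: 0.0
```

Request:
carry_out --targets '[{"hand": 60, "x": 0, "y": 0, "z": 0, "ax": 0, "ay": 0, "az": 0}, {"hand": 60, "x": 0, "y": 0, "z": 0, "ax": 0, "ay": 0, "az": 0}]'

```text
t: 17.92
tool_pos: [0.3534, -0.3499, 0.2712]
orientation: [1.111, 2.25, 1.112]
force: [0.6, 1.1, 0.7]
opening: 0.0562
gripper_force: 0.0
```

```bash
python3 - <<'E'
from kin import *
s=read_state();print(s['tool_pos'],s['q'].round(2),s['opening'])
go(F-.19*K-.001*N+.001*Y,ori(K,N,1))
go(F-.086*K-.001*N+.001*Y,ori(K,N,1))
p,h,W=cloud('wrist','pics/w7.png')
E
```

```text
[ 0.35339216 -0.34986133  0.27123085] [-1.19  0.07  1.95  0.88  1.49 -2.09] 0.05624034322624291
xyz [ 0.0008 -0.0027 -0.0012] a [-0.002  -0.0007  0.002 ] deg 0.2
xyz [ 0.0007 -0.0025  0.1028] a [-0.002  -0.0007  0.002 ] deg 0.2
```

View pics/w7.png

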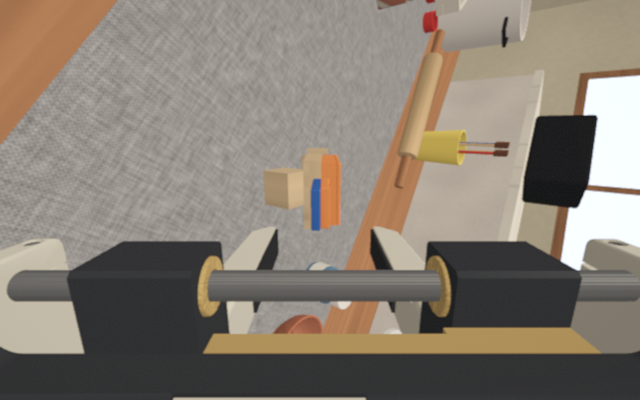

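Request:
carry_out --targets '[{"hand": 60, "x": 0.0007, "y": -0.0025, "z": 0.04, "ax": 0, "ay": 0, "az": 0}, {"hand": 60, "x": 0.0007, "y": -0.0025, "z": 0.08, "ax": 0, "ay": 0, "az": 0}, {"hand": 60, "x": 0.0007, "y": -0.0025, "z": 0.103, "ax": 0, "ay": 0, "az": 0}, {"hand": 60, "x": 0.0007, "y": -0.0025, "z": 0.103, "ax": 0, "ay": 0, "az": 0}, {"hand": 60, "x": 0.0007, "y": -0.0025, "z": 0.103, "ax": 0, "ay": 0, "az": 0}, {"hand": 30, "x": 0.0007, "y": -0.0025, "z": 0.103, "ax": 0, "ay": 0, "az": 0}, {"hand": 24, "x": 0.0007, "y": -0.0025, "z": 0.103, "ax": 0, "ay": 0, "az": 0}, {"hand": 24, "x": 0.0007, "y": -0.0025, "z": 0.103, "ax": 0, "ay": 0, "az": 0}]' --newtons 15

```text
t: 18.98
tool_pos: [0.4165, -0.3014, 0.2071]
orientation: [1.11, 2.248, 1.112]
force: [-0.2, 0.9, -0.1]
opening: 0.0305
gripper_force: 0.0
```

```bash
python3 - <<'E'
from kin import *
s=read_state();print(s['tool_pos'],s['opening'],s['force'],s['gripper_force'])
go(F-.086*K-.001*N+.001*Y,ori(K,N,1))
p,h,W=cloud('wrist','pics/w8.png');p2,h,W=cloud('side');cv2.imwrite('pics/w8c.png',np.hstack([cv2.resize(p[120:300,220:420],(400,360)),cv2.resize(p2[110:200,280:380],(400,360))]))
E
```

```text
[ 0.41652465 -0.30136655  0.20712611] 0.030523138334951343 [-0.20291978  0.9050196  -0.0598504 ] 0.0
xyz [0.0005 0.0001 0.0007] a [-0.0005  0.0006  0.0028] deg 0.2
```

View pics/w8c.png

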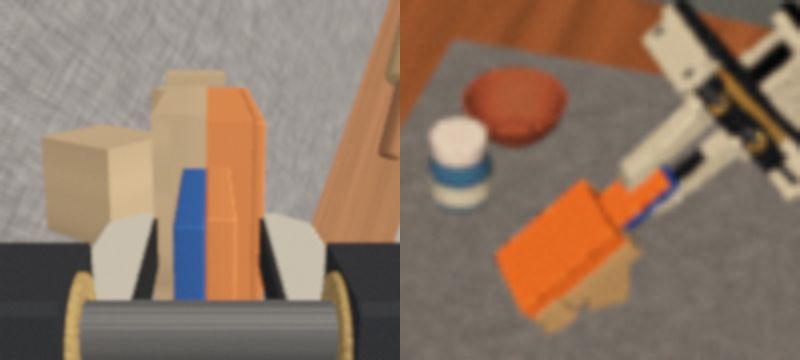

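Request:
carry_out --targets '[{"hand": 10, "x": 0, "y": 0, "z": 0, "ax": 0, "ay": 0, "az": 0}, {"hand": 5, "x": 0, "y": 0, "z": 0, "ax": 0, "ay": 0, "az": 0}, {"hand": 5, "x": 0, "y": 0, "z": 0, "ax": 0, "ay": 0, "az": 0}, {"hand": 5, "x": 0, "y": 0, "z": 0, "ax": 0, "ay": 0, "az": 0}]' --newtons 15

```text
t: 19.58
tool_pos: [0.4166, -0.3009, 0.2066]
orientation: [1.11, 2.249, 1.113]
force: [-1.1, -1.1, -1.9]
opening: 0.0158
gripper_force: 15.0
```

Request:
carry_out --targets '[{"hand": 0, "x": 0, "y": 0, "z": 0, "ax": 0, "ay": 0, "az": 0}, {"hand": 0, "x": 0, "y": 0, "z": 0, "ax": 0, "ay": 0, "az": 0}, {"hand": 0, "x": 0, "y": 0, "z": 0, "ax": 0, "ay": 0, "az": 0}]' --newtons 60

```text
t: 19.95
tool_pos: [0.4167, -0.3009, 0.2067]
orientation: [1.11, 2.249, 1.113]
force: [-0.1, 0.0, -1.8]
opening: 0.0156
gripper_force: 60.0
```

Request:
carry_out --targets '[{"hand": 0, "x": 0, "y": 0.008, "z": -0.006, "ax": 0, "ay": 0, "az": 0}, {"hand": 0, "x": 0, "y": 0.024, "z": -0.018, "ax": 0, "ay": 0, "az": 0}, {"hand": 0, "x": 0, "y": 0.044, "z": -0.034, "ax": 0, "ay": 0, "az": 0}, {"hand": 0, "x": 0, "y": 0.064, "z": -0.049, "ax": 0, "ay": 0, "az": 0}, {"hand": 0, "x": 0, "y": 0.08, "z": -0.061, "ax": 0, "ay": 0, "az": 0}, {"hand": 0, "x": 0, "y": 0.0955, "z": -0.0726, "ax": 0, "ay": 0, "az": 0}, {"hand": 0, "x": 0, "y": 0.0955, "z": -0.0726, "ax": 0, "ay": 0, "az": 0}, {"hand": 0, "x": 0, "y": 0.0955, "z": -0.0726, "ax": 0, "ay": 0, "az": 0}]'

```text
t: 20.95
tool_pos: [0.4164, -0.3005, 0.326]
orientation: [1.111, 2.249, 1.114]
force: [0.1, 0.8, -4.3]
opening: 0.0158
gripper_force: 60.0
```

```bash
python3 - <<'E'
from kin import *
s=read_state();print(s['tool_pos'],s['opening'],s['q'].round(2),s['gripper_force'])
def show(G,k,n):
    O=ori(k,n,1);P=go(G,O);print('  ',G,ik(P,O,s['q'])[0].round(2))
for a in(-.4,-.9208): 
    r=R.from_rotvec(Y*(-a));k,n=r.apply(K),r.apply(N);print(k.round(2))
    show(np.array([.50,-.20,.30 if a==-.4 else .36]),k,n)
E
```

```text
[ 0.41638712 -0.30051786  0.32598808] 0.015783146920299633 [-1.03 -0.03  1.95  0.92  1.45 -1.91] 59.99099850654602
[ 0.4   0.3  -0.87]
xyz [ 0.0291  0.1215 -0.0367] a [ 0.3992 -0.0005  0.0022] deg 22.9
   [ 0.5 -0.2  0.3] [-0.82 -0.23  1.81  0.52  1.51 -1.49]
[-0. -0. -1.]
xyz [ 0.0288  0.2372 -0.0204] a [9.2e-01 1.0e-04 2.3e-03] deg 52.7
   [ 0.5  -0.2   0.36] [-0.48 -0.05  1.46 -0.    1.74 -1.13]
```

Request:
carry_out --targets '[{"hand": 0, "x": 0.004, "y": 0.04, "z": -0.01, "ax": 0.08, "ay": 0, "az": 0}, {"hand": 0, "x": 0.008, "y": 0.07, "z": -0.02, "ax": 0.2, "ay": 0, "az": 0}, {"hand": 0, "x": 0.012, "y": 0.1, "z": -0.03, "ax": 0.34, "ay": 0, "az": 0}, {"hand": 0, "x": 0.016, "y": 0.13, "z": -0.035, "ax": 0.48, "ay": 0, "az": 0}, {"hand": 0, "x": 0.02, "y": 0.16, "z": -0.034, "ax": 0.62, "ay": 0, "az": 0}, {"hand": 0, "x": 0.024, "y": 0.19, "z": -0.03, "ax": 0.76, "ay": 0, "az": 0}, {"hand": 0, "x": 0.027, "y": 0.22, "z": -0.024, "ax": 0.87, "ay": 0, "az": 0.001}, {"hand": 0, "x": 0.029, "y": 0.237, "z": -0.02, "ax": 0.92, "ay": 0, "az": 0.002}]'

```text
t: 21.95
tool_pos: [0.5012, -0.1985, 0.527]
orientation: [-1.391, -2.815, 0.002]
force: [0.7, 0.2, -4.8]
opening: 0.0157
gripper_force: 60.0
```

Request:
carry_out --targets '[{"hand": 0, "x": 0, "y": 0, "z": 0, "ax": 0, "ay": 0, "az": 0.15}, {"hand": 0, "x": 0, "y": 0, "z": 0, "ax": 0, "ay": 0, "az": 0.32}, {"hand": 0, "x": 0, "y": 0, "z": 0, "ax": 0, "ay": 0, "az": 0.49}, {"hand": 0, "x": 0, "y": 0, "z": 0, "ax": 0, "ay": 0, "az": 0.66}, {"hand": 0, "x": 0, "y": 0, "z": 0, "ax": 0, "ay": 0, "az": 0.83}, {"hand": 0, "x": 0, "y": 0, "z": 0, "ax": 0, "ay": 0, "az": 1.0}, {"hand": 0, "x": 0, "y": 0, "z": 0, "ax": 0, "ay": 0, "az": 1.15}, {"hand": 0, "x": 0, "y": 0, "z": 0, "ax": 0, "ay": 0, "az": 1.27}]'

```text
t: 22.95
tool_pos: [0.5003, -0.1997, 0.5255]
orientation: [-2.793, -1.433, 0.001]
force: [0.0, 0.7, -3.8]
opening: 0.0157
gripper_force: 60.0
```

```bash
python3 - <<'E'
from kin import *
s=read_state();print(s['tool_pos'],s['opening'],s['q'].round(2))
k,n=hang(TR-np.pi)
go([.50,-.20,.36],ori(k,n,1))
E
```

```text
[ 0.50025484 -0.19972003  0.52547429] 0.01569475720967408 [-0.48 -0.05  1.46  0.    1.74  0.15]
xyz [-0.0004 -0.     -0.0015] a [-2.8000e-03  1.0000e-03  1.2604e+00] deg 72.2
```

Request:
carry_out --targets '[{"hand": 0, "x": 0, "y": 0, "z": 0, "ax": 0, "ay": 0, "az": 0.15}, {"hand": 0, "x": 0, "y": 0, "z": 0, "ax": 0, "ay": 0, "az": 0.32}, {"hand": 0, "x": 0, "y": 0, "z": 0, "ax": 0, "ay": 0, "az": 0.49}, {"hand": 0, "x": 0, "y": 0, "z": 0, "ax": 0, "ay": 0, "az": 0.66}, {"hand": 0, "x": 0, "y": 0, "z": 0, "ax": 0, "ay": 0, "az": 0.83}, {"hand": 0, "x": 0, "y": 0, "z": 0, "ax": 0, "ay": 0, "az": 1.0}, {"hand": 0, "x": 0, "y": 0, "z": 0, "ax": 0, "ay": 0, "az": 1.15}, {"hand": 0, "x": 0, "y": 0, "z": 0, "ax": 0, "ay": 0, "az": 1.26}]'

```text
t: 23.95
tool_pos: [0.5003, -0.1997, 0.5254]
orientation: [-3.102, 0.488, 0.003]
force: [0.8, -0.6, -3.3]
opening: 0.0157
gripper_force: 60.0
```

```bash
python3 - <<'E'
from kin import *
s=read_state();print(s['tool_pos'],s['opening'],s['q'].round(2))
fin=TC+Tt*-.100+[0,0,.020]; q=s['q'];d=np.radians;g0=np.array([.5,-.2,.36]);g1=fin+[0,0,.12];print(g1)
for i in range(1,9):
    a=90*i/8; G=g0+(g1-g0)*i/8
    k=np.array([*(np.sin(d(a))*Tt[:2]),-np.cos(d(a))]);n=-np.array([*(np.cos(d(a))*Tt[:2]),np.sin(d(a))])
    P=go(G,ori(k,n,1));q,e=ik(P,ori(k,n,1),q);print('   ',q.round(2),round(e,4))
E
```

```text
[ 0.5002534  -0.19969476  0.52544849] 0.01574926717928058 [-0.48 -0.05  1.46  0.    1.74  1.41]
[0.53826434 0.12124056 0.25      ]
xyz [-0.0079 -0.0067  0.0154] a [0.1948 0.0025 0.0004] deg 11.2
    [-0.53 -0.07  1.51  0.19  1.74  1.38] 0.0
xyz [-0.0156 -0.015   0.0387] a [3.912e-01 2.500e-03 1.000e-04] deg 22.4
    [-0.59 -0.08  1.58  0.38  1.74  1.34] 0.0
xyz [-0.0233 -0.0258  0.0679] a [ 5.875e-01  2.500e-03 -1.000e-04] deg 33.7
    [-0.63 -0.08  1.66  0.56  1.73  1.29] 0.0
xyz [-0.031  -0.0401  0.1025] a [ 7.839e-01  2.500e-03 -4.000e-04] deg 44.9
    [-0.66 -0.06  1.75  0.74  1.73  1.23] 0.0
xyz [-0.0387 -0.059   0.1416] a [ 9.802e-01  2.500e-03 -6.000e-04] deg 56.2
    [-0.68 -0.02  1.84  0.9   1.72  1.16] 0.0
xyz [-0.0464 -0.0832  0.1843] a [ 1.1766e+00  2.5000e-03 -9.0000e-04] deg 67.4
    [-0.67  0.05  1.92  1.07  1.72  1.06] 0.0
xyz [-0.0541 -0.1133  0.2294] a [ 1.3729e+00  2.4000e-03 -1.1000e-03] deg 78.7
    [-0.64  0.16  1.98  1.23  1.73  0.94] 0.0
xyz [-0.0617 -0.1497  0.2758] a [ 1.5693e+00  2.4000e-03 -1.4000e-03] deg 89.9
    [-0.58  0.31  2.    1.39  1.77  0.81] 0.0
```

Request:
carry_out --targets '[{"hand": 0, "x": -0.004, "y": -0.003, "z": 0.007, "ax": 0.09, "ay": 0.001, "az": 0}, {"hand": 0, "x": -0.008, "y": -0.007, "z": 0.015, "ax": 0.195, "ay": 0.002, "az": 0}, {"hand": 0, "x": -0.012, "y": -0.011, "z": 0.027, "ax": 0.293, "ay": 0.002, "az": 0}, {"hand": 0, "x": -0.0156, "y": -0.015, "z": 0.0387, "ax": 0.391, "ay": 0.0025, "az": 0}, {"hand": 0, "x": -0.0195, "y": -0.02, "z": 0.053, "ax": 0.49, "ay": 0.0025, "az": 0}, {"hand": 0, "x": -0.0233, "y": -0.0258, "z": 0.068, "ax": 0.5875, "ay": 0.0025, "az": 0}, {"hand": 0, "x": -0.027, "y": -0.033, "z": 0.085, "ax": 0.686, "ay": 0.0025, "az": 0}, {"hand": 0, "x": -0.031, "y": -0.04, "z": 0.1025, "ax": 0.784, "ay": 0.0025, "az": 0}]'

```text
t: 24.95
tool_pos: [0.4826, -0.1522, 0.423]
orientation: [-2.331, 0.363, -0.153]
force: [-0.1, -0.4, -4.2]
opening: 0.0157
gripper_force: 60.0
```

```bash
cat >> kin.py <<'E'
fin=TC+Tt*-.100+[0,0,.020];g0=np.array([.5,-.2,.36]);g1=fin+[0,0,.12]
def pose(a,G):
    a=np.radians(a);k=np.array([*(np.sin(a)*Tt[:2]),-np.cos(a)]);n=-np.array([*(np.cos(a)*Tt[:2]),np.sin(a)]);return G,ori(k,n,1)
E
python3 - <<'E'
from kin import *
s=read_state();print(s['tool_pos'],s['opening'],s['q'].round(2))
for i in range(4,9): go(*pose(90*i/8,g0+(g1-g0)*i/8))
E
```

```text
[ 0.48257036 -0.1521861   0.42298308] 0.01569605713228609 [-0.67 -0.06  1.75  0.74  1.73  1.23]
xyz [ 0.0001 -0.0004  0.0003] a [-0.0023  0.0012  0.0031] deg 0.2
xyz [-0.0077  0.0139  0.0412] a [0.1941 0.0015 0.0029] deg 11.1
xyz [-0.0154  0.027   0.0885] a [0.3904 0.0018 0.0028] deg 22.4
xyz [-0.0232  0.0376  0.1417] a [0.5868 0.0021 0.0026] deg 33.6
xyz [-0.0309  0.0447  0.2003] a [0.7831 0.0024 0.0024] deg 44.9
```

Request:
carry_out --targets '[{"hand": 0, "x": -0.004, "y": 0.007, "z": 0.02, "ax": 0.096, "ay": 0.001, "az": 0.002}, {"hand": 0, "x": -0.0077, "y": 0.014, "z": 0.041, "ax": 0.194, "ay": 0.0015, "az": 0.003}, {"hand": 0, "x": -0.0115, "y": 0.0205, "z": 0.065, "ax": 0.292, "ay": 0.0016, "az": 0.003}, {"hand": 0, "x": -0.0154, "y": 0.027, "z": 0.0885, "ax": 0.39, "ay": 0.0018, "az": 0.0028}, {"hand": 0, "x": -0.0193, "y": 0.032, "z": 0.115, "ax": 0.489, "ay": 0.002, "az": 0.0027}, {"hand": 0, "x": -0.0232, "y": 0.0376, "z": 0.142, "ax": 0.587, "ay": 0.002, "az": 0.0026}, {"hand": 0, "x": -0.027, "y": 0.041, "z": 0.171, "ax": 0.685, "ay": 0.002, "az": 0.0025}, {"hand": 0, "x": -0.031, "y": 0.0447, "z": 0.2, "ax": 0.783, "ay": 0.0024, "az": 0.0024}]'

```text
t: 25.95
tool_pos: [0.4869, -0.0382, 0.2499]
orientation: [-1.558, 0.246, -0.246]
force: [0.1, 0.3, -3.0]
opening: 0.0156
gripper_force: 60.0
```

Request:
carry_out --targets '[{"hand": 0, "x": 0, "y": 0, "z": 0, "ax": 0, "ay": 0, "az": 0}, {"hand": 0, "x": 0, "y": 0, "z": 0, "ax": 0, "ay": 0, "az": 0}]'

```text
t: 26.2
tool_pos: [0.4873, -0.0392, 0.2517]
orientation: [-1.563, 0.245, -0.246]
force: [-0.8, -0.5, -4.5]
opening: 0.0155
gripper_force: 60.0
```

```bash
python3 - <<'E'
from kin import *
s=read_state();print(s['tool_pos'],s['opening'],s['q'].round(2),s['force'])
go(*pose(90,g1));go(*pose(90,fin+[0,0,.03]));go(*pose(90,fin))
p,h,W=cloud('top','pics/t9.png');p2,h2,W2=cloud('side')
cv2.imwrite('pics/t9c.png',np.hstack([cv2.resize(p[140:280,170:310],(400,400)),cv2.resize(p2[180:330,210:360],(400,400))]))
# orange/tray in top: rack block region above tray in tray frame
for n,(hh,w) in(('top',(h,W)),('side',(h2,W2))):
    m=(w[...,2]>.2)&(w[...,2]<.32)&(w[...,1]>.05)&(w[...,1]<.32)&(w[...,0]>.4)&(hh[...,1]>90)&(hh[...,0]<25)
    d=w[m]-TC;L=np.c_[d@Tt,d@np.array([-Tt[1],Tt[0],0]),d[:,2]];print(n,len(L),np.percentile(L,[2,50,98],axis=0).round(3).tolist(),cv2.minAreaRect(L[:,:2].astype(np.float32)*1000))
E
```

```text
[ 0.48734512 -0.03922929  0.25170294] 0.015481697531935124 [-0.58  0.31  2.    1.38  1.77  0.81] [-0.82751619 -0.46393032 -4.52602335]
xyz [-0.0009  0.0017  0.0014] a [0.0058 0.0002 0.0018] deg 0.3
xyz [-0.001   0.0917  0.0019] a [0.0058 0.0002 0.0018] deg 0.3
xyz [-0.0011  0.1217  0.0021] a [0.0058 0.0002 0.0018] deg 0.3
top 2194 [[-0.058, -0.035, 0.149], [-0.017, 0.002, 0.162], [0.041, 0.036, 0.208]] ((-6.778034210205078, -0.23614883422851562), (82.9818115234375, 104.24578857421875), 89.86961364746094)
side 1917 [[-0.175, -0.034, 0.126], [0.001, 0.016, 0.159], [0.041, 0.041, 0.206]] ((-70.4946060180664, -1.4845237731933594), (226.73843383789062, 85.79527282714844), 0.6582387685775757)
```

View pics/t9c.png

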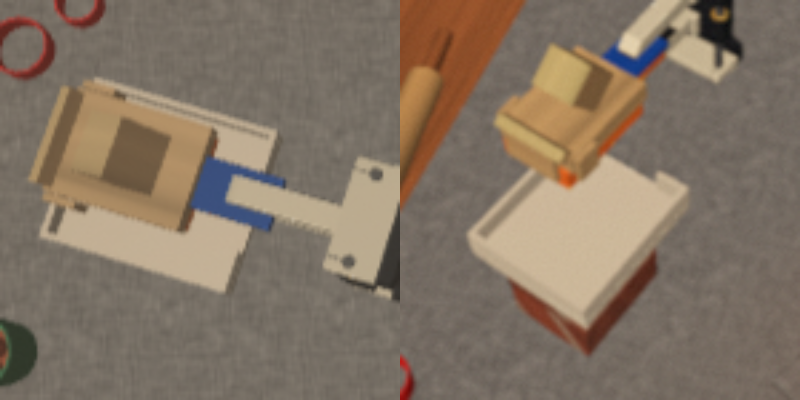

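Request:
carry_out --targets '[{"hand": 0, "x": -0.001, "y": 0.03, "z": 0.002, "ax": 0.005, "ay": 0, "az": 0.002}, {"hand": 0, "x": -0.001, "y": 0.06, "z": 0.002, "ax": 0.005, "ay": 0, "az": 0.002}, {"hand": 0, "x": -0.001, "y": 0.085, "z": 0.002, "ax": 0.005, "ay": 0, "az": 0.002}, {"hand": 0, "x": -0.001, "y": 0.1, "z": 0.002, "ax": 0.005, "ay": 0, "az": 0.002}, {"hand": 0, "x": -0.001, "y": 0.11, "z": 0.002, "ax": 0.005, "ay": 0, "az": 0.002}, {"hand": 0, "x": -0.001, "y": 0.114, "z": 0.002, "ax": 0.005, "ay": 0, "az": 0.002}, {"hand": 0, "x": -0.001, "y": 0.114, "z": 0.002, "ax": 0.005, "ay": 0, "az": 0.002}, {"hand": 0, "x": -0.001, "y": 0.114, "z": 0.002, "ax": 0.005, "ay": 0, "az": 0.002}]'

```text
t: 27.3
tool_pos: [0.4871, -0.0374, 0.1382]
orientation: [-1.556, 0.244, -0.246]
force: [-0.6, -0.3, -3.4]
opening: 0.0158
gripper_force: 60.0
```

Request:
carry_out --targets '[{"hand": 0, "x": 0, "y": 0.002, "z": 0, "ax": 0, "ay": 0, "az": 0}, {"hand": 0, "x": 0, "y": 0.004, "z": 0, "ax": 0, "ay": 0, "az": 0}, {"hand": 0, "x": 0, "y": 0.004, "z": 0, "ax": 0, "ay": 0, "az": 0}]'

```text
t: 27.68
tool_pos: [0.4868, -0.0371, 0.1334]
orientation: [-1.556, 0.245, -0.245]
force: [0.7, -0.2, -4.2]
opening: 0.0156
gripper_force: 60.0
```

Request:
carry_out --targets '[{"hand": 0, "x": 0, "y": 0.001, "z": 0, "ax": 0, "ay": 0, "az": 0}, {"hand": 0, "x": 0, "y": 0.002, "z": 0, "ax": 0, "ay": 0, "az": 0}, {"hand": 0, "x": 0, "y": 0.002, "z": 0, "ax": 0, "ay": 0, "az": 0}]'

```text
t: 28.05
tool_pos: [0.4868, -0.0371, 0.1315]
orientation: [-1.556, 0.245, -0.245]
force: [-0.8, 0.0, -3.6]
opening: 0.0154
gripper_force: 60.0
```

Request:
carry_out --targets '[{"hand": 0, "x": 0, "y": 0.001, "z": 0, "ax": 0, "ay": 0, "az": 0}, {"hand": 0, "x": 0, "y": 0.0015, "z": 0, "ax": 0, "ay": 0, "az": 0}, {"hand": 0, "x": 0, "y": 0.0015, "z": 0, "ax": 0, "ay": 0, "az": 0}]'

```text
t: 28.42
tool_pos: [0.4869, -0.0371, 0.13]
orientation: [-1.556, 0.245, -0.245]
force: [-0.3, 0.2, -3.5]
opening: 0.0156
gripper_force: 60.0
```

Request:
carry_out --targets '[{"hand": 0, "x": 0, "y": 0.001, "z": 0, "ax": 0, "ay": 0, "az": 0}, {"hand": 0, "x": 0, "y": 0.001, "z": 0, "ax": 0, "ay": 0, "az": 0}, {"hand": 0, "x": 0, "y": 0.001, "z": 0, "ax": 0, "ay": 0, "az": 0}]'

```text
t: 28.8
tool_pos: [0.4869, -0.0372, 0.1295]
orientation: [-1.555, 0.244, -0.246]
force: [-2.5, -1.1, 3.9]
opening: 0.0159
gripper_force: 60.0
```

```bash
cat >> kin.py <<'E'
def trayview(lo,hi,n='top',S=(90,25)):
    p,h,W=cloud(n);m=(W[...,2]>lo)&(W[...,2]<hi)&(W[...,1]>.05)&(W[...,1]<.32)&(W[...,0]>.4)&(h[...,1]>S[0])&(h[...,0]<S[1])
    d=W[m]-TC;return np.c_[d@Tt,d@np.array([-Tt[1],Tt[0],0]),d[:,2]]
E
python3 - <<'E'
from kin import *
s=read_state();print(s['tool_pos'],s['force'],s['wrist_torque'])
for n in('top','side'):
    L=trayview(.125,.25,n);L=L[(abs(L[:,1])<.03)&(L[:,0]>-.05)]
    print(n,len(L),np.percentile(L,[2,98],axis=0).round(3).tolist())
    # block back plane: fit z over x for the area away from leg, x<-.035 or y-edge
    B=L[(L[:,0]>.02)&(L[:,0]<.04)];A_=L[(L[:,0]<-.035)];print('back z at +30',np.median(B[:,2]),'at -42',np.median(A_[:,2]) if len(A_) else None)
E
```

```text
[ 0.48693892 -0.03723419  0.12951297] [-2.51408529 -1.09822747  3.86243345] [0.16062723 0.1370743  0.28790618]
top 1240 [[-0.048, -0.029, 0.038], [0.043, 0.029, 0.089]]
back z at +30 0.042333259441850166 at -42 0.04053398658970879
side 1014 [[-0.043, -0.026, 0.02], [0.043, 0.029, 0.086]]
back z at +30 0.03999847969965069 at -42 0.03866958446216
```

Request:
carry_out --targets '[{"hand": 25, "x": 0, "y": 0, "z": 0, "ax": 0, "ay": 0, "az": 0}, {"hand": 35, "x": 0, "y": 0, "z": 0, "ax": 0, "ay": 0, "az": 0}, {"hand": 35, "x": 0, "y": 0, "z": 0, "ax": 0, "ay": 0, "az": 0}, {"hand": 35, "x": 0, "y": 0, "z": -0.01, "ax": 0, "ay": 0, "az": 0}, {"hand": 35, "x": 0, "y": 0, "z": -0.03, "ax": 0, "ay": 0, "az": 0}, {"hand": 35, "x": 0, "y": 0, "z": -0.05, "ax": 0, "ay": 0, "az": 0}, {"hand": 35, "x": 0, "y": 0, "z": -0.07, "ax": 0, "ay": 0, "az": 0}, {"hand": 35, "x": 0, "y": 0, "z": -0.07, "ax": 0, "ay": 0, "az": 0}]' --newtons 20

```text
t: 29.9
tool_pos: [0.4653, -0.1054, 0.1291]
orientation: [-1.556, 0.246, -0.247]
force: [0.7, -1.0, -0.5]
opening: 0.0323
gripper_force: 0.0
```

```bash
python3 - <<'E'
from kin import *
np.set_printoptions(suppress=True)
s=read_state();print(s['tool_pos'],s['q'].round(2))
for n in('top','side'):
    L=trayview(.125,.25,n)
    B=L[(L[:,2]>.03)&(L[:,2]<.046)&(L[:,0]>-.06)];print(n,'block',cv2.minAreaRect(B[:,:2].astype(np.float32)*1000))
    T=L[L[:,2]>.05];print('leg',len(T),np.percentile(T,[1,25,50,75,99],axis=0).round(4).tolist())
# plan: raise, then hang orientation above leg
q=s['q']; g=s['tool_pos']+.167*Tt
for a in(90,45,0):
    O=pose(a,g)[1];G=g+np.array([0,0,.12 if a==90 else .25 if a==45 else .3]);P=go(G,O);q,e=ik(P,O,q);print(q.round(2),e)
E
```

```text
[ 0.46531756 -0.10537204  0.12908358] [-0.72  0.64  1.87  1.24  1.8   0.59]
top block ((-7.699016571044922, -170.91770935058594), (426.7284851074219, 103.23506164550781), 89.25599670410156)
leg 719 [[-0.0368, -0.3864, 0.0504], [-0.023, -0.3577, 0.0692], [-0.0062, -0.0065, 0.0771], [0.0119, 0.0079, 0.0826], [0.0395, 0.0204, 0.09]]
side block ((-12.2777099609375, -165.516845703125), (419.5415344238281, 103.61333465576172), 88.3861083984375)
leg 496 [[-0.0373, -0.3853, 0.0522], [-0.0127, -0.3561, 0.0683], [-0.0019, -0.0019, 0.0748], [0.0092, 0.0159, 0.0799], [0.034, 0.0217, 0.0879]]
xyz [ 0.0004 -0.1202 -0.0012] a [-0.0009 -0.0005  0.    ] deg 0.1
[-0.72  0.35  1.96  1.29  1.87  0.79] 5.52363710326631e-12
xyz [ 0.0004 -0.3682  0.0479] a [-0.7863 -0.0005 -0.0002] deg 45.0
[-0.51 -0.22  1.76  0.78  1.73  1.45] 9.686695889854491e-14
xyz [ 0.0004 -0.467   0.1661] a [-1.5717 -0.0004 -0.0004] deg 90.0
[ 0.   -0.08  1.36  0.    1.87  1.89] 6.81534076027856e-13
```

```bash
cat >> kin.py <<'E'
Ty=np.array([-Tt[1],Tt[0],0])
def T(x,y,z): return TC+Tt*x+Ty*y+[0,0,z]
E
python3 - <<'E'
from kin import *
s=read_state();q=s['q'];g=s['tool_pos']+.167*Tt
for n in('top','side'):
    L=trayview(.125,.25,n);L=L[(abs(L[:,1])<.06)&(L[:,0]>-.06)]
    Tp=L[L[:,2]>.052];print(n,'leg',len(Tp),np.percentile(Tp,[1,50,99],axis=0).round(4).tolist(),cv2.minAreaRect(Tp[:,:2].astype(np.float32)*1000))
    B=L[(L[:,2]>.03)&(L[:,2]<.046)];print('block',cv2.minAreaRect(B[:,:2].astype(np.float32)*1000))
O=down(TR-np.pi/2)
P=go(g+[0,0,.2],pose(45,g)[1])
P=go(T(-.005,0,.20),O);print(ik(P,O,np.array([.3,0,1.4,0,1.7,.6])))
E
```

```text
top leg 507 [[-0.0371, -0.0194, 0.0574], [-0.017, 0.001, 0.0768], [0.0132, 0.0203, 0.0905]] ((0.7753677368164062, 1.8799667358398438), (81.3551025390625, 45.69727325439453), 7.588651180267334)
block ((-5.393115997314453, 0.7676277160644531), (103.89899444580078, 82.77290344238281), 0.06898277252912521)
side leg 361 [[-0.0384, -0.0186, 0.0528], [-0.0074, 0.0066, 0.0749], [0.01, 0.0218, 0.0876]] ((-15.03757381439209, 1.2328033447265625), (41.93458938598633, 50.56727600097656), 89.1224136352539)
block ((-7.81365966796875, 1.3352241516113281), (85.60252380371094, 103.6605224609375), 88.97457885742188)
xyz [ 2.000e-04 -3.181e-01  4.860e-02] a [-7.864e-01  7.000e-04  0.000e+00] deg 45.1
xyz [ 0.0005 -0.3478  0.3315] a [-1.2104 -1.2094 -1.2085] deg 120.0
(array([2.72324697e-01, 1.26832123e-01, 1.36147637e+00, 2.04376956e-11,
       1.65328416e+00, 5.84738633e-01]), np.float64(3.378100979880711e-10))
```

Request:
carry_out --targets '[{"hand": 35, "x": 0, "y": -0.05, "z": -0.01, "ax": -0.08, "ay": 0, "az": 0}, {"hand": 45, "x": 0, "y": -0.1, "z": -0.01, "ax": -0.2, "ay": 0, "az": 0}, {"hand": 60, "x": 0, "y": -0.16, "z": 0, "ax": -0.35, "ay": 0, "az": 0}, {"hand": 80, "x": 0, "y": -0.22, "z": 0.01, "ax": -0.5, "ay": 0, "az": 0}, {"hand": 80, "x": 0, "y": -0.27, "z": 0.03, "ax": -0.65, "ay": 0, "az": 0}, {"hand": 80, "x": 0, "y": -0.318, "z": 0.0486, "ax": -0.786, "ay": 0, "az": 0}, {"hand": 80, "x": 0, "y": -0.318, "z": 0.0486, "ax": -0.786, "ay": 0, "az": 0}, {"hand": 80, "x": 0, "y": -0.318, "z": 0.0486, "ax": -0.786, "ay": 0, "az": 0}]'

```text
t: 31.1
tool_pos: [0.4799, -0.057, 0.4463]
orientation: [-2.332, 0.365, -0.151]
force: [0.1, -0.8, -0.4]
opening: 0.0742
gripper_force: 0.0
```

```bash
python3 - <<'E'
from kin import *
s=read_state();print(s['tool_pos'],s['q'].round(2))
go(T(-.010,.001,.20),down(TR-np.pi/2))
E
```

```text
[ 0.47988222 -0.05702144  0.4463084 ] [-0.51 -0.2   1.84  0.77  1.66  1.38]
xyz [ 0.0003 -0.2178  0.1748] a [-0.6155 -0.6136 -1.4802] deg 98.3
```

Request:
carry_out --targets '[{"hand": 80, "x": 0, "y": -0.218, "z": 0.175, "ax": -0.6155, "ay": -0.6136, "az": -1.48}, {"hand": 80, "x": 0, "y": -0.218, "z": 0.175, "ax": -0.6155, "ay": -0.6136, "az": -1.48}, {"hand": 80, "x": 0, "y": -0.218, "z": 0.175, "ax": -0.6155, "ay": -0.6136, "az": -1.48}, {"hand": 80, "x": 0, "y": -0.218, "z": 0.175, "ax": -0.6155, "ay": -0.6136, "az": -1.48}, {"hand": 80, "x": 0, "y": -0.218, "z": 0.175, "ax": -0.6155, "ay": -0.6136, "az": -1.48}, {"hand": 80, "x": 0, "y": -0.218, "z": 0.175, "ax": -0.6155, "ay": -0.6136, "az": -1.48}, {"hand": 80, "x": 0, "y": -0.218, "z": 0.175, "ax": -0.6155, "ay": -0.6136, "az": -1.48}, {"hand": 80, "x": 0, "y": -0.218, "z": 0.175, "ax": -0.6155, "ay": -0.6136, "az": -1.48}]'

```text
t: 32.1
tool_pos: [0.5656, 0.2063, 0.4734]
orientation: [-2.607, -1.553, -0.014]
force: [-0.1, -0.5, 0.1]
opening: 0.0745
gripper_force: 0.0
```

```bash
python3 - <<'E'
from kin import *
s=read_state();print(s['tool_pos'],s['q'].round(2))
go(T(-.010,.001,.20),down(TR-np.pi/2))
E
```

```text
[0.56558341 0.20625208 0.47344899] [0.23 0.12 1.37 0.11 1.67 0.74]
xyz [ 0.0008 -0.0013 -0.0034] a [-0.0812 -0.0707 -0.1835] deg 12.2
```

Request:
carry_out --targets '[{"hand": 80, "x": 0, "y": -0.001, "z": -0.003, "ax": -0.081, "ay": -0.071, "az": -0.183}, {"hand": 80, "x": 0, "y": -0.001, "z": -0.003, "ax": -0.081, "ay": -0.071, "az": -0.183}, {"hand": 80, "x": 0, "y": -0.001, "z": -0.003, "ax": -0.081, "ay": -0.071, "az": -0.183}, {"hand": 80, "x": 0, "y": -0.001, "z": -0.003, "ax": -0.081, "ay": -0.071, "az": -0.183}]'

```text
t: 32.6
tool_pos: [0.5648, 0.2065, 0.4796]
orientation: [-2.547, -1.837, -0.009]
force: [0.5, -0.1, 0.1]
opening: 0.0745
gripper_force: 0.0
```

```bash
python3 - <<'E'
from kin import *
s=read_state();print(s['tool_pos'],s['q'].round(2))
go(T(-.010,.001,.065),down(TR-np.pi/2))
p,h,W=cloud('wrist','pics/w10.png')
d=W-TC;L=np.stack([d@Tt,d@Ty,d[...,2]],-1)
m=(h[...,1]>90)&(h[...,0]<25)&(abs(L[...,1])<.06)&(abs(L[...,0])<.08)
for lo,hi in((.03,.045),(.05,.06),(.06,.07),(.07,.08),(.08,.095)):
    q=L[m&(L[...,2]>lo)&(L[...,2]<hi)]
    if len(q)>20:print(lo,len(q),np.percentile(q[:,:2],[2,50,98],axis=0).round(4).tolist())
E
```

```text
[0.56480152 0.20646808 0.47956572] [0.26 0.11 1.37 0.   1.65 0.59]
xyz [ 0.     -0.0003  0.1376] a [ 0.002  -0.0053 -0.0085] deg 0.6
0.03 206 [[0.0318, -0.0305], [0.0341, 0.0005], [0.0364, 0.0306]]
0.05 26 [[-0.0373, -0.0166], [-0.0359, 0.0017], [-0.0356, 0.0175]]
0.06 157 [[-0.0355, -0.0182], [-0.0318, 0.0001], [-0.0282, 0.0193]]
0.07 173 [[-0.0272, -0.0179], [-0.0236, 0.0], [-0.0202, 0.0187]]
0.08 113 [[-0.0202, -0.0181], [-0.0183, 0.0009], [-0.0153, 0.019]]
```

Request:
carry_out --targets '[{"hand": 80, "x": 0, "y": 0, "z": 0.04, "ax": 0.002, "ay": -0.005, "az": -0.008}, {"hand": 80, "x": 0, "y": 0, "z": 0.08, "ax": 0.002, "ay": -0.005, "az": -0.008}, {"hand": 80, "x": 0, "y": 0, "z": 0.115, "ax": 0.002, "ay": -0.005, "az": -0.008}, {"hand": 80, "x": 0, "y": 0, "z": 0.137, "ax": 0.002, "ay": -0.005, "az": -0.008}, {"hand": 80, "x": 0, "y": 0, "z": 0.137, "ax": 0.002, "ay": -0.005, "az": -0.008}, {"hand": 80, "x": 0, "y": 0, "z": 0.137, "ax": 0.002, "ay": -0.005, "az": -0.008}, {"hand": 50, "x": 0, "y": 0, "z": 0.137, "ax": 0.002, "ay": -0.005, "az": -0.008}, {"hand": 30, "x": 0, "y": 0, "z": 0.137, "ax": 0.002, "ay": -0.005, "az": -0.008}]' --newtons 10

```text
t: 33.65
tool_pos: [0.5658, 0.2075, 0.3448]
orientation: [2.536, 1.85, 0.005]
force: [-0.1, 0.5, -0.2]
opening: 0.0585
gripper_force: 0.0
```

Request:
carry_out --targets '[{"hand": 30, "x": 0, "y": 0, "z": 0, "ax": 0, "ay": 0, "az": 0}, {"hand": 30, "x": 0, "y": 0, "z": 0, "ax": 0, "ay": 0, "az": 0}, {"hand": 30, "x": 0, "y": 0, "z": 0, "ax": 0, "ay": 0, "az": 0}]' --newtons 45

```text
t: 34.02
tool_pos: [0.5654, 0.2075, 0.3438]
orientation: [2.537, 1.851, 0.002]
force: [-1.3, 0.4, 2.0]
opening: 0.0399
gripper_force: 45.0
```

Request:
carry_out --targets '[{"hand": 30, "x": 0, "y": 0, "z": -0.005, "ax": 0, "ay": 0, "az": 0}, {"hand": 30, "x": 0, "y": 0, "z": -0.012, "ax": 0, "ay": 0, "az": 0}, {"hand": 30, "x": 0, "y": 0, "z": -0.022, "ax": 0, "ay": 0, "az": 0}, {"hand": 30, "x": 0, "y": 0, "z": -0.04, "ax": 0, "ay": 0, "az": 0}, {"hand": 30, "x": 0, "y": 0, "z": -0.07, "ax": 0, "ay": 0, "az": 0}, {"hand": 30, "x": 0, "y": 0, "z": -0.1, "ax": 0, "ay": 0, "az": 0}, {"hand": 30, "x": 0, "y": 0, "z": -0.1, "ax": 0, "ay": 0, "az": 0}, {"hand": 30, "x": 0, "y": 0, "z": -0.1, "ax": 0, "ay": 0, "az": 0}]'

```text
t: 35.02
tool_pos: [0.5651, 0.2074, 0.4429]
orientation: [2.537, 1.851, 0.002]
force: [-1.5, 0.3, -3.7]
opening: 0.04
gripper_force: 45.0
```

```bash
python3 - <<'E'
from kin import *
s=read_state();print(s['tool_pos'],s['q'].round(2),s['opening'],s['force'])
go([.50,-.20,.28],down(TR-np.pi/2))
p,h,W=cloud('side');d=W-TC;L=np.stack([d@Tt,d@Ty,d[...,2]],-1)
o=(cv2.inRange(h,(3,150,90),(16,255,255))>0)&(abs(L[...,0])<.13)&(abs(L[...,1])<.08)&(L[...,2]>-.01)
q=L[o];print('orange',len(q),np.percentile(q,[2,50,98],axis=0).round(4).tolist())
b=cv2.inRange(h,(95,60,30),(125,255,255))>0
q=L[b&(abs(L[...,0])<.2)&(abs(L[...,1])<.12)];print('blue',len(q),np.percentile(q,[2,50,98],axis=0).round(4).tolist() if len(q) else '')
E
```

```text
[0.56514829 0.20738028 0.44289867] [ 0.27  0.12  1.43 -0.    1.59  0.58] 0.04003300796993457 [-1.50981154  0.3348074  -3.68202156]
xyz [-0.4078  0.0623 -0.0039] a [0.0019 0.0002 0.0022] deg 0.2
orange 1194 [[-0.1053, -0.0294, 0.0015], [-0.0178, 0.004, 0.0123], [0.0376, 0.0345, 0.1285]]
blue 32 [[-0.0016, 0.0041, 0.0139], [0.0236, 0.0175, 0.0197], [0.0296, 0.0239, 0.0222]]
```

Request:
carry_out --targets '[{"hand": 30, "x": -0.03, "y": 0.005, "z": 0, "ax": 0, "ay": 0, "az": 0}, {"hand": 30, "x": -0.09, "y": 0.014, "z": 0, "ax": 0, "ay": 0, "az": 0}, {"hand": 30, "x": -0.15, "y": 0.023, "z": 0, "ax": 0, "ay": 0, "az": 0}, {"hand": 30, "x": -0.21, "y": 0.032, "z": 0, "ax": 0, "ay": 0, "az": 0}, {"hand": 30, "x": -0.27, "y": 0.041, "z": 0, "ax": 0, "ay": 0, "az": 0}, {"hand": 30, "x": -0.33, "y": 0.05, "z": 0, "ax": 0, "ay": 0, "az": 0}, {"hand": 30, "x": -0.38, "y": 0.058, "z": 0, "ax": 0, "ay": 0, "az": 0}, {"hand": 30, "x": -0.408, "y": 0.062, "z": 0, "ax": 0, "ay": 0, "az": 0}]'

```text
t: 36.08
tool_pos: [0.4987, -0.2024, 0.4417]
orientation: [-2.54, -1.848, 0.0]
force: [0.8, -0.1, -3.5]
opening: 0.0398
gripper_force: 45.0
```

```bash
python3 - <<'E'
from kin import *
s=read_state();print(s['tool_pos'],s['force'],s['opening'])
p,h,W=cloud('top','pics/t11.png');d=W-TC;L=np.stack([d@Tt,d@Ty,d[...,2]],-1)
o=(cv2.inRange(h,(3,150,90),(16,255,255))>0)&(abs(L[...,0])<.13)&(abs(L[...,1])<.08)&(L[...,2]>-.01)&(L[...,2]<.05)
q=L[o];print('orange',len(q),np.percentile(q,[2,50,98],axis=0).round(4).tolist())
b=cv2.inRange(h,(95,60,30),(125,255,255))
for m,a,c in comps(b,8):
    q=L[m];md=np.nanmedian(q,0)
    if abs(md[0])<.1 and abs(md[1])<.1: print('blue',a,c,md.round(4))
cv2.imwrite('pics/t11c.png',cv2.resize(p[140:270,170:300],(400,400)))
# lowest part of the held rack from side
p,h,W=cloud('side');m=(h[...,1]>90)&(h[...,0]<25)&(W[...,2]>.1)&(W[...,2]<.35)&(W[...,1]<-.05)&(W[...,1]>-.33)&(W[...,0]<.62)
print('low',np.percentile(W[m][:,2],[1,5,50,99]).round(3),m.sum())
go([.50,-.20,.07],down(TR-np.pi/2))
E
```

```text
[ 0.49866198 -0.20236807  0.44173269] [ 0.76597105 -0.08254111 -3.5310594 ] 0.03977809489418057
orange 1485 [[-0.1041, -0.0293, 0.0031], [-0.0196, 0.0006, 0.0096], [0.0377, 0.032, 0.0247]]
blue 27 [241.6 201.8] [-0.0315 -0.0141  0.0219]
blue 36 [212.8 207.4] [0.0255 0.0159 0.0218]
low [0.219 0.225 0.247 0.345] 894
xyz [0.003  0.0006 0.2047] a [-0.0007  0.0004 -0.0016] deg 0.1
```

View pics/t11c.png

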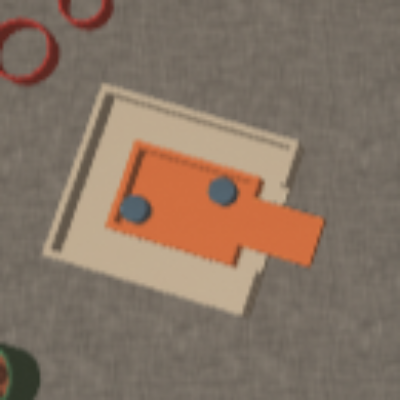

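Request:
carry_out --targets '[{"hand": 30, "x": 0.003, "y": 0, "z": 0.05, "ax": 0, "ay": 0, "az": 0}, {"hand": 30, "x": 0.003, "y": 0, "z": 0.1, "ax": 0, "ay": 0, "az": 0}, {"hand": 30, "x": 0.003, "y": 0, "z": 0.15, "ax": 0, "ay": 0, "az": 0}, {"hand": 30, "x": 0.003, "y": 0, "z": 0.19, "ax": 0, "ay": 0, "az": 0}, {"hand": 30, "x": 0.003, "y": 0, "z": 0.21, "ax": 0, "ay": 0, "az": 0}, {"hand": 30, "x": 0.003, "y": 0, "z": 0.214, "ax": 0, "ay": 0, "az": 0}, {"hand": 30, "x": 0.003, "y": 0, "z": 0.216, "ax": 0, "ay": 0, "az": 0}, {"hand": 30, "x": 0.003, "y": 0, "z": 0.216, "ax": 0, "ay": 0, "az": 0}]'

```text
t: 37.17
tool_pos: [0.5017, -0.1973, 0.2288]
orientation: [2.535, 1.85, 0.004]
force: [-0.3, 0.4, -2.7]
opening: 0.0398
gripper_force: 45.0
```

Request:
carry_out --targets '[{"hand": 30, "x": 0, "y": 0, "z": 0.001, "ax": 0, "ay": 0, "az": 0}, {"hand": 30, "x": 0, "y": 0, "z": 0.002, "ax": 0, "ay": 0, "az": 0}, {"hand": 30, "x": 0, "y": 0, "z": 0.002, "ax": 0, "ay": 0, "az": 0}]'

```text
t: 37.55
tool_pos: [0.5012, -0.1973, 0.2258]
orientation: [2.536, 1.85, 0.002]
force: [0.5, 0.5, -3.7]
opening: 0.0398
gripper_force: 45.0
```

Request:
carry_out --targets '[{"hand": 30, "x": 0, "y": 0, "z": 0.001, "ax": 0, "ay": 0, "az": 0}, {"hand": 30, "x": 0, "y": 0, "z": 0.002, "ax": 0, "ay": 0, "az": 0}, {"hand": 30, "x": 0, "y": 0, "z": 0.002, "ax": 0, "ay": 0, "az": 0}]'

```text
t: 37.92
tool_pos: [0.5013, -0.1975, 0.2246]
orientation: [2.536, 1.85, 0.002]
force: [-3.3, -0.1, 5.8]
opening: 0.0397
gripper_force: 45.0
```

Request:
carry_out --targets '[{"hand": 45, "x": 0, "y": 0, "z": 0, "ax": 0, "ay": 0, "az": 0}, {"hand": 80, "x": 0, "y": 0, "z": 0, "ax": 0, "ay": 0, "az": 0}, {"hand": 80, "x": 0, "y": 0, "z": 0, "ax": 0, "ay": 0, "az": 0}, {"hand": 80, "x": 0, "y": 0, "z": -0.05, "ax": 0, "ay": 0, "az": 0}, {"hand": 80, "x": 0, "y": 0, "z": -0.1, "ax": 0, "ay": 0, "az": 0}, {"hand": 80, "x": 0, "y": 0, "z": -0.15, "ax": 0, "ay": 0, "az": 0}, {"hand": 80, "x": 0, "y": 0, "z": -0.2, "ax": 0, "ay": 0, "az": 0}, {"hand": 80, "x": 0, "y": 0, "z": -0.2, "ax": 0, "ay": 0, "az": 0}]'

```text
t: 38.92
tool_pos: [0.5017, -0.1976, 0.4293]
orientation: [2.53, 1.846, 0.009]
force: [-0.7, -0.3, -1.0]
opening: 0.0741
gripper_force: 0.0
```

```bash
cat >> kin.py <<'E'
def horiz(h,p,sg): # tool z heading h pitched down p, y horizontal
    z=np.array([np.cos(p)*np.cos(h),np.cos(p)*np.sin(h),-np.sin(p)]);y=sg*np.array([-np.sin(h),np.cos(h),0]);return np.c_[np.cross(y,z),y,z]
def mar(q): return min((q-LO).min(),(HI-q).min())
E
python3 - <<'E'
from kin import *
np.set_printoptions(suppress=True,linewidth=160)
s=read_state();print(s['tool_pos'],s['q'].round(2))
for n in('top','side'):
    p,h,W=cloud(n);m=(W[...,0]>.36)&(W[...,0]<.54)&(W[...,1]>.30)&(W[...,1]<.46)&(W[...,2]>.07)&(W[...,2]<.1);t=W[m]
    print(n,t[:,2].max().round(3),cv2.minEnclosingCircle(t[:,:2].astype(np.float32)*1000))
cup=np.array([.4437,.377,.048]);p=np.radians(20);c0=T(-.01,0,0)
qs=np.array([.9,.6,1.9,0,.6,0])
for h in range(-10,91,20):
  for sg in(1,-1):
    O=horiz(np.radians(h),p,sg);b=None
    for q4 in(0,1.5,-1.2,3):
        for q6 in(-2,0,2):
            q,e=ik(cup-.167*O[:,2],O,qs+[0,0,0,q4,.5,q6])
            if e<1e-4 and (b is None or mar(q)>mar(b)): b=q
    if b is None: print(h,sg,'no grasp');continue
    for rd in(1,-1):
        q=b.copy();ok=True;tr=[]
        for th,mz in((0,.30),(45,.30),(86,.28),(86,.195),(120,.195),(150,.195)):
            O2=O@R.from_rotvec([0,0,rd*np.radians(th)]).as_matrix();u=O2@(O.T@np.array([0,0,1.]))
            hd=O@np.array([0,0,0]);pd=np.cross([0,0,1.],O[:,2])*(-1 if False else 1)
            u150=O@R.from_rotvec([0,0,rd*np.radians(90)]).as_matrix()@(O.T@np.array([0,0,1.]));pd=u150*[1,1,0];pd/=np.linalg.norm(pd)
            M=c0*[1,1,0]-pd*.03+[0,0,mz]
            G=M-.032*u;q,e=ik(G-.167*O2[:,2],O2,q)
            tr.append(q.round(2));ok&=e<1e-4
        if ok:print(h,sg,rd,'grasp',b.round(2),'pour',tr[0],tr[-1],'dir',np.degrees(np.arctan2(pd[1],pd[0])).round(),'marg',round(min(mar(x) for x in [b]+tr),2),'jump',np.abs(np.diff(tr,axis=0)).max().round(2))
E
```

```text
[ 0.5017004  -0.19761866  0.42930644] [-0.47 -0.05  1.63  0.    1.55 -0.16]
top 0.087 ((445.1417541503906, 378.9903564453125), 33.32569122314453)
side 0.099 ((476.16741943359375, 350.73968505859375), 73.5960464477539)
-10 1 no grasp
-10 -1 no grasp
30 1 no grasp
30 -1 no grasp
50 1 no grasp
50 -1 no grasp
70 -1 1 grasp [ 0.03  0.26  2.33  1.71  1.08 -0.99] pour [-0.33 -0.1   2.12  1.26  1.4  -0.42] [-0.28 -0.03  2.17  1.31  1.33  2.1 ] dir -39.0 marg 0.17 jump 0.82
90 1 -1 grasp [-0.02  0.45  2.05  1.34  1.31  2.24] pour [-0.28  0.33  1.65  1.14  1.68  2.66] [-0.25  0.44  1.62  1.15  1.61 -0.02] dir -161.0 marg 0.0 jump 0.76
90 -1 1 grasp [-0.02  0.45  2.05  1.34  1.31 -0.9 ] pour [-0.31  0.2   1.81  1.12  1.69 -0.52] [-0.29  0.24  1.87  1.13  1.62  2.01] dir -19.0 marg 0.45 jump 0.79
```

```bash
cat > s.py <<'E'
from kin import *
np.set_printoptions(suppress=True,linewidth=160)
cup=np.array([.4445,.378,.048]);d=np.radians
qs=np.array([.2,.3,2.1,1.4,1.1,-.9]);c0=T(-.01,0,0)
for h in(45,55,62,70):
  for p in(20,28,36):
    O=horiz(d(h),d(p),-1);b=None
    for q4 in(-1,0,.6):
      for q6 in(-.8,0,.8):
        q,e=ik(cup-.167*O[:,2],O,qs+[0,0,0,q4,0,q6])
        if e<1e-4 and (b is None or mar(q)>mar(b)): b=q
    if b is None: print(h,p,'no');continue
    uT=O.T@np.array([0,0,1.]);best=None
    for h2 in(60,75,90,105):
      for p2 in(5,20):
        for th in(120,140,160):
          O2=horiz(d(h2),d(p2),-1)@R.from_rotvec([0,0,d(th)]).as_matrix();u=O2@uT;tl=np.degrees(np.arccos(u[2]))
          if tl<122 or tl>142: continue
          pd=u*[1,1,0]/np.linalg.norm(u[:2]);M=c0*[1,1,0]-pd*.03+[0,0,.195]
          q,e=ik(M-.032*u-.167*O2[:,2],O2,b+[-.3,-.2,-.2,-.3,.2,2.5])
          if e<1e-4 and(best is None or mar(q)>best[0]):best=(mar(q),h2,p2,th,tl.round(),q.round(2),np.degrees(np.arctan2(pd[1],pd[0])).round())
    print(h,p,'grasp',b.round(2),round(mar(b),2),best)
E
python3 s.py
```

```text
45 20 no
45 28 no
45 36 no
55 20 grasp [ 0.2   0.14  2.49  2.15  0.89 -1.13] 0.01 (np.float64(0.8531006015643388), 105, 20, 140, np.float64(124.0), array([-0.23,  0.42,  1.65,  1.01,  1.8 ,  1.79]), np.float64(-28.0))
55 28 no
55 36 grasp [ 0.3  -0.14  2.47  1.6   0.52 -0.46] 0.03 (np.float64(0.8098529116387005), 105, 5, 140, np.float64(124.0), array([-0.25,  0.61,  1.6 ,  1.18,  1.92,  1.72]), np.float64(-36.0))
62 20 grasp [ 0.1   0.19  2.43  1.92  0.98 -1.05] 0.07 (np.float64(0.8531006015871685), 105, 20, 140, np.float64(124.0), array([-0.23,  0.42,  1.65,  1.01,  1.8 ,  1.79]), np.float64(-28.0))
62 28 grasp [ 0.16  0.03  2.44  1.75  0.8  -0.8 ] 0.06 (np.float64(0.7996844624483446), 105, 5, 140, np.float64(129.0), array([-0.26,  0.6 ,  1.6 ,  1.17,  1.93,  1.71]), np.float64(-28.0))
62 36 grasp [ 0.22 -0.08  2.41  1.48  0.66 -0.48] 0.09 (np.float64(0.8098529116386546), 105, 5, 140, np.float64(124.0), array([-0.25,  0.61,  1.6 ,  1.18,  1.92,  1.72]), np.float64(-36.0))
70 20 grasp [ 0.03  0.26  2.33  1.71  1.08 -0.99] 0.17 (np.float64(0.8531006015871927), 105, 20, 140, np.float64(124.0), array([-0.23,  0.42,  1.65,  1.01,  1.8 ,  1.79]), np.float64(-28.0))
70 28 grasp [ 0.09  0.12  2.35  1.57  0.93 -0.78] 0.15 (np.float64(0.7996844623366934), 105, 5, 140, np.float64(129.0), array([-0.26,  0.6 ,  1.6 ,  1.17,  1.93,  1.71]), np.float64(-28.0))
70 36 grasp [ 0.16  0.01  2.33  1.36  0.81 -0.52] 0.17 (np.float64(0.809852911654074), 105, 5, 140, np.float64(124.0), array([-0.25,  0.61,  1.6 ,  1.18,  1.92,  1.72]), np.float64(-36.0))
```

```bash
cat > plan.py <<'E'
from kin import *
np.set_printoptions(suppress=True,linewidth=160)
d=np.radians;cup=np.array([.4445,.378,.050]);c0=T(-.01,0,0)
HG,PG=66,36
OG=horiz(d(HG),d(PG),-1);uT=OG.T@np.array([0,0,1.])
def OP(h2,p2,th): return horiz(d(h2),d(p2),-1)@R.from_rotvec([0,0,d(th)]).as_matrix()
def grasp_for(O,mz,off,pd): u=O@uT;return c0*[1,1,0]-pd*off+[0,0,mz]-.030*u
def low(G,O):
    B=np.array([[x,y,z] for x in(-.0375,.0375) for y in(-.094,.094) for z in(-.065,-.167)])@O.T+G
    Fi=np.array([[x,y,z] for x in(-.01,.01) for y in(-.05,.05) for z in(-.06,.019)])@O.T+G
    return B[:,2].min().round(3),Fi[:,2].min().round(3)
E
python3 - <<'E'
from plan import *
q=np.array([.2,0,2.3,1.4,.9,-.6])
for dz in(.0,.1,.2):
    q,e=ik(cup+[0,0,dz]-.167*OG[:,2],OG,q);print('grasp+',dz,q.round(2),e<1e-4)
for h2 in(90,105):
  for p2 in(5,15):
    for the in(140,155):
        uf=OP(h2,p2,the)@uT;pd=uf*[1,1,0];pd/=np.linalg.norm(pd);qq=q;ok=True;o=[]
        for th,mz in((0,.33),(40,.32),(80,.28),(80,.19),(110,.19),(the,.19)):
            O=OP(h2,p2,th);G=grasp_for(O,mz,.015,pd);qq,e=ik(G-.167*O[:,2],O,qq);ok&=e<1e-4;o.append(qq)
        print(h2,p2,the,ok,'tilt80',np.degrees(np.arccos((OP(h2,p2,80)@uT)[2])).round(),'tilt',np.degrees(np.arccos(uf[2])).round(),'pd',np.degrees(np.arctan2(pd[1],pd[0])).round(),'q0',o[0].round(2),'qf',o[-1].round(2),'low',low(G,O),'mar',round(min(map(mar,o)),2))
E
```

```text
grasp+ 0.0 [ 0.19 -0.04  2.38  1.41  0.74 -0.49] True
grasp+ 0.1 [ 0.19 -0.34  2.38  1.13  0.83 -0.09] True
grasp+ 0.2 [ 0.19 -0.53  2.31  0.95  0.96  0.19] True
90 5 140 True tilt80 79.0 tilt 124.0 pd -51.0 q0 [-0.31  0.33  1.77  1.34  1.79 -0.57] qf [-0.31  0.48  1.8   1.3   1.74  1.7 ] low (np.float64(0.124), np.float64(0.166)) mar 0.67
90 5 155 True tilt80 79.0 tilt 133.0 pd -62.0 q0 [-0.3   0.34  1.76  1.34  1.79 -0.56] qf [-0.3   0.49  1.78  1.31  1.74  1.97] low (np.float64(0.143), np.float64(0.179)) mar 0.67
90 15 140 True tilt80 73.0 tilt 117.0 pd -54.0 q0 [-0.3   0.24  1.75  1.21  1.72 -0.49] qf [-0.28  0.36  1.82  1.19  1.64  1.78] low (np.float64(0.134), np.float64(0.16)) mar 0.66
90 15 155 True tilt80 73.0 tilt 124.0 pd -66.0 q0 [-0.29  0.24  1.75  1.21  1.72 -0.49] qf [-0.28  0.37  1.8   1.2   1.64  2.06] low (np.float64(0.152), np.float64(0.173)) mar 0.6
105 5 140 True tilt80 79.0 tilt 124.0 pd -36.0 q0 [-0.25  0.52  1.52  1.24  1.98 -0.56] qf [-0.26  0.65  1.55  1.17  1.93  1.72] low (np.float64(0.124), np.float64(0.166)) mar 0.74
105 5 155 True tilt80 79.0 tilt 133.0 pd -47.0 q0 [-0.25  0.52  1.51  1.24  1.98 -0.56] qf [-0.25  0.65  1.53  1.18  1.93  2.  ] low (np.float64(0.143), np.float64(0.179)) mar 0.66
105 15 140 True tilt80 73.0 tilt 117.0 pd -39.0 q0 [-0.24  0.43  1.51  1.12  1.92 -0.52] qf [-0.24  0.54  1.58  1.07  1.84  1.76] low (np.float64(0.134), np.float64(0.16)) mar 0.81
105 15 155 True tilt80 73.0 tilt 124.0 pd -51.0 q0 [-0.24  0.44  1.5   1.12  1.92 -0.52] qf [-0.23  0.54  1.56  1.08  1.84  2.04] low (np.float64(0.152), np.float64(0.173)) mar 0.62
```

```bash
python3 - <<'E'
from plan import *
s=read_state();print(s['q'].round(2))
P=go(cup+[0,0,.16],OG);print(P)
h2,p2=105,15
uf=OP(h2,p2,160)@uT;pd=uf*[1,1,0];pd/=np.linalg.norm(pd)
for th in(80,95,110,125,140,160):
    O=OP(h2,p2,th);G=grasp_for(O,.205,.015,pd);print(th,low(G,O),np.degrees(np.arccos((O@uT)[2])).round())
# mid path check: interpolated orientation
E
```

```text
[-0.47 -0.05  1.64  0.    1.55 -0.16]
xyz [ 0.3963 -0.2442  0.1149] a [-0.048   0.9414  0.1021] deg 54.3
[0.3895475  0.25457468 0.30816014]
80 (np.float64(0.117), np.float64(0.142)) 73.0
95 (np.float64(0.126), np.float64(0.149)) 85.0
110 (np.float64(0.128), np.float64(0.155)) 97.0
125 (np.float64(0.136), np.float64(0.164)) 107.0
140 (np.float64(0.149), np.float64(0.175)) 117.0
160 (np.float64(0.174), np.float64(0.192)) 126.0
```

Request:
carry_out --targets '[{"hand": 100, "x": 0.396, "y": -0.244, "z": 0.06, "ax": -0.048, "ay": 0.941, "az": 0.102}, {"hand": 100, "x": 0.396, "y": -0.244, "z": 0.06, "ax": -0.048, "ay": 0.941, "az": 0.102}, {"hand": 100, "x": 0.396, "y": -0.244, "z": 0.06, "ax": -0.048, "ay": 0.941, "az": 0.102}, {"hand": 100, "x": 0.396, "y": -0.244, "z": 0.06, "ax": -0.048, "ay": 0.941, "az": 0.102}, {"hand": 100, "x": 0.396, "y": -0.244, "z": 0.06, "ax": -0.048, "ay": 0.941, "az": 0.102}, {"hand": 100, "x": 0.396, "y": -0.244, "z": 0.06, "ax": -0.048, "ay": 0.941, "az": 0.102}, {"hand": 100, "x": 0.396, "y": -0.244, "z": 0.06, "ax": -0.048, "ay": 0.941, "az": 0.102}, {"hand": 100, "x": 0.396, "y": -0.244, "z": 0.115, "ax": -0.048, "ay": 0.941, "az": 0.102}]'

```text
t: 40.02
tool_pos: [0.3896, 0.2548, 0.3136]
orientation: [-2.034, -1.325, -1.044]
force: [0.5, 0.7, 0.2]
opening: 0.0928
gripper_force: 0.0
```

Request:
carry_out --targets '[{"hand": 100, "x": 0, "y": 0, "z": 0, "ax": 0, "ay": 0, "az": 0}, {"hand": 100, "x": 0, "y": 0, "z": 0, "ax": 0, "ay": 0, "az": 0}]'

```text
t: 40.28
tool_pos: [0.3899, 0.2521, 0.3115]
orientation: [-2.038, -1.321, -1.035]
force: [0.1, -0.0, 0.4]
opening: 0.0931
gripper_force: 0.0
```

```bash
python3 - <<'E'
from plan import *
s=read_state();print(s['tool_pos'],s['q'].round(2))
p,h,W=cloud('wrist','pics/w12.png')
m=(W[...,0]>.38)&(W[...,0]<.52)&(W[...,1]>.32)&(W[...,1]<.44)&(W[...,2]>.074)&(W[...,2]<.1);t=W[m]
print(len(t),t[:,2].max(),cv2.minEnclosingCircle(t[:,:2].astype(np.float32)*1000))
go(cup+[0,0,.16],OG);go(cup+[0,0,.08],OG);go(cup,OG)
E
```

```text
[0.38991244 0.25214971 0.31154196] [ 0.18 -0.48  2.35  1.    0.92  0.1 ]
427 0.08214494486328117 ((444.6303405761719, 378.1274719238281), 32.75666046142578)
xyz [-0.0026 -0.0022  0.0044] a [ 0.0005 -0.0003 -0.0014] deg 0.1
xyz [-0.0673 -0.0021  0.0514] a [ 0.0005 -0.0003 -0.0014] deg 0.1
xyz [-0.132  -0.002   0.0984] a [ 0.0005 -0.0003 -0.0014] deg 0.1
```

Request:
carry_out --targets '[{"hand": 100, "x": -0.035, "y": -0.002, "z": 0.028, "ax": 0, "ay": 0, "az": 0}, {"hand": 100, "x": -0.067, "y": -0.002, "z": 0.051, "ax": 0, "ay": 0, "az": 0}, {"hand": 100, "x": -0.1, "y": -0.002, "z": 0.075, "ax": 0, "ay": 0, "az": 0}, {"hand": 100, "x": -0.132, "y": -0.002, "z": 0.098, "ax": 0, "ay": 0, "az": 0}, {"hand": 100, "x": -0.132, "y": -0.002, "z": 0.098, "ax": 0, "ay": 0, "az": 0}, {"hand": 100, "x": -0.132, "y": -0.002, "z": 0.098, "ax": 0, "ay": 0, "az": 0}, {"hand": 70, "x": -0.132, "y": -0.002, "z": 0.098, "ax": 0, "ay": 0, "az": 0}, {"hand": 50, "x": -0.132, "y": -0.002, "z": 0.098, "ax": 0, "ay": 0, "az": 0}]' --newtons 8

```text
t: 41.32
tool_pos: [0.3898, 0.2549, 0.1496]
orientation: [-2.036, -1.324, -1.042]
force: [-0.0, 0.3, -0.0]
opening: 0.077
gripper_force: 0.0
```

Request:
carry_out --targets '[{"hand": 45, "x": 0, "y": 0, "z": 0, "ax": 0, "ay": 0, "az": 0}, {"hand": 45, "x": 0, "y": 0, "z": 0, "ax": 0, "ay": 0, "az": 0}, {"hand": 45, "x": 0, "y": 0, "z": 0, "ax": 0, "ay": 0, "az": 0}]' --newtons 20

```text
t: 41.7
tool_pos: [0.3891, 0.2549, 0.1482]
orientation: [-2.037, -1.322, -1.039]
force: [-1.5, -3.5, 6.4]
opening: 0.062
gripper_force: 19.8
```

```bash
python3 - <<'E'
from plan import *
s=read_state();print(s['tool_pos'],s['q'].round(2),s['opening'],s['gripper_force'],s['force'])
go(cup,OG);go(cup+[0,0,.2],OG)
E
```

```text
[0.38910721 0.2549382  0.14822631] [ 0.19 -0.05  2.38  1.41  0.74 -0.49] 0.062022775498424915 19.780313704613945 [-1.52405019 -3.51890246  6.37041744]
xyz [-0.0001  0.0006 -0.0001] a [-0.0003 -0.001  -0.0004] deg 0.1
xyz [ 0.1618  0.0005 -0.1175] a [-0.0003 -0.001  -0.0004] deg 0.1
```

Request:
carry_out --targets '[{"hand": 45, "x": 0, "y": 0, "z": 0, "ax": 0, "ay": 0, "az": 0}, {"hand": 45, "x": 0.016, "y": 0, "z": -0.012, "ax": 0, "ay": 0, "az": 0}, {"hand": 45, "x": 0.045, "y": 0, "z": -0.033, "ax": 0, "ay": 0, "az": 0}, {"hand": 45, "x": 0.08, "y": 0, "z": -0.058, "ax": 0, "ay": 0, "az": 0}, {"hand": 45, "x": 0.115, "y": 0, "z": -0.083, "ax": 0, "ay": 0, "az": 0}, {"hand": 45, "x": 0.145, "y": 0, "z": -0.105, "ax": 0, "ay": 0, "az": 0}, {"hand": 45, "x": 0.162, "y": 0, "z": -0.117, "ax": 0, "ay": 0, "az": 0}, {"hand": 45, "x": 0.162, "y": 0, "z": -0.117, "ax": 0, "ay": 0, "az": 0}]' --newtons 28

```text
t: 42.7
tool_pos: [0.3894, 0.2553, 0.3488]
orientation: [-2.036, -1.324, -1.04]
force: [-0.2, -0.2, -2.6]
opening: 0.0617
gripper_force: 28.0
```

```bash
python3 - <<'E'
from plan import *
s=read_state();print(s['tool_pos'],s['q'].round(2),s['opening'],s['gripper_force'],s['force'])
g=s['tool_pos']+.167*OG[:,2];print('grasp',g)
h2,p2=105,15
uf=OP(h2,p2,160)@uT;pd=uf*[1,1,0];pd/=np.linalg.norm(pd)
O=OP(h2,p2,0);G=grasp_for(O,.33,.015,pd);P=go(G,O);print(G,P,ik(P,O,s['q'])[0].round(2))
O=OP(h2,p2,60);G=grasp_for(O,.30,.015,pd);P=go(G,O);print(G,P,ik(P,O,s['q'])[0].round(2))
for n in('side','top'):
    p,h,W=cloud(n);gm=cv2.inRange(h,(45,60,20),(95,255,200))>0
    q=W[gm&(W[...,0]>.35)&(W[...,0]<.55)&(W[...,1]>.25)&(W[...,1]<.5)&(W[...,2]>.12)];
    if len(q):print(n,len(q),np.percentile(q,[1,50,99],axis=0).round(3).tolist())
E
```

```text
[0.38938281 0.25534656 0.34875359] [ 0.19 -0.53  2.31  0.95  0.96  0.19] 0.06172342745192764 27.962789845987572 [-0.16357937 -0.24928431 -2.62681854]
grasp [0.4443353  0.37877188 0.25059345]
xyz [-0.0512  0.2629 -0.0639] a [ 0.6182  0.3517 -0.2927] deg 44.1
[0.55456241 0.22957155 0.30199259] [0.59631241 0.07375843 0.34521537] [-0.24  0.44  1.5   1.12  1.92 -0.52]
xyz [-0.0723  0.2445 -0.0619] a [ 0.7245 -0.0046  0.7097] deg 58.1
[0.53344682 0.22716528 0.28371434] [0.57519682 0.07135216 0.32693712] [-0.25  0.41  1.57  1.1   1.91  0.48]
side 1144 [[0.412, 0.346, 0.206], [0.447, 0.363, 0.254], [0.473, 0.408, 0.281]]
top 158 [[0.412, 0.348, 0.215], [0.453, 0.383, 0.279], [0.475, 0.41, 0.283]]
```

Request:
carry_out --targets '[{"hand": 45, "x": -0.004, "y": 0.02, "z": -0.005, "ax": 0.05, "ay": 0.028, "az": -0.023}, {"hand": 45, "x": -0.012, "y": 0.06, "z": -0.015, "ax": 0.14, "ay": 0.08, "az": -0.067}, {"hand": 45, "x": -0.02, "y": 0.105, "z": -0.026, "ax": 0.247, "ay": 0.141, "az": -0.117}, {"hand": 45, "x": -0.029, "y": 0.15, "z": -0.036, "ax": 0.352, "ay": 0.2, "az": -0.167}, {"hand": 45, "x": -0.038, "y": 0.195, "z": -0.047, "ax": 0.458, "ay": 0.26, "az": -0.217}, {"hand": 45, "x": -0.046, "y": 0.235, "z": -0.057, "ax": 0.552, "ay": 0.314, "az": -0.261}, {"hand": 45, "x": -0.051, "y": 0.263, "z": -0.064, "ax": 0.618, "ay": 0.352, "az": -0.293}, {"hand": 45, "x": -0.051, "y": 0.263, "z": -0.064, "ax": 0.618, "ay": 0.352, "az": -0.293}]'

```text
t: 43.8
tool_pos: [0.5971, 0.0724, 0.3395]
orientation: [-1.18, -1.525, -0.9]
force: [-0.1, 0.5, -3.3]
opening: 0.0615
gripper_force: 28.0
```

```bash
cat >> plan.py <<'E'
h2,p2=105,15
uf=OP(h2,p2,160)@uT;pd=uf*[1,1,0];pd/=np.linalg.norm(pd)
def pour(th,mz):
    O=OP(h2,p2,th);G=grasp_for(O,mz,.015,pd);print(th,mz,end=' ');return go(G,O)
E
python3 - <<'E'
from plan import *
s=read_state();print(s['tool_pos'],s['q'].round(2),s['opening'],s['force'])
for a in((0,.33),(25,.31),(50,.28),(75,.25),(90,.235)): pour(*a)
E
```

```text
[0.59707856 0.0723862  0.33947534] [-0.24  0.45  1.5   1.12  1.92 -0.52] 0.06147129063225994 [-0.06216117  0.51142296 -3.26990504]
0 0.33 xyz [ 0.0059 -0.0004  0.    ] a [ 0.0003 -0.0035 -0.0076] deg 0.5
25 0.31 xyz [-0.0112 -0.0106  0.0051] a [-0.0005 -0.0035  0.4287] deg 24.6
50 0.28 xyz [-0.0339 -0.0187  0.0128] a [-0.0013 -0.0034  0.8651] deg 49.6
75 0.25 xyz [-0.0536 -0.0234  0.0205] a [-0.0021 -0.0032  1.3014] deg 74.6
90 0.235 xyz [-0.0618 -0.0242  0.0243] a [-0.0026 -0.003   1.5632] deg 89.6
```

Request:
carry_out --targets '[{"hand": 45, "x": 0, "y": -0.004, "z": 0.002, "ax": 0, "ay": -0.003, "az": 0.14}, {"hand": 45, "x": -0.005, "y": -0.008, "z": 0.004, "ax": 0, "ay": -0.003, "az": 0.3}, {"hand": 45, "x": -0.012, "y": -0.011, "z": 0.006, "ax": 0, "ay": -0.003, "az": 0.45}, {"hand": 45, "x": -0.021, "y": -0.015, "z": 0.009, "ax": -0.001, "ay": -0.003, "az": 0.62}, {"hand": 45, "x": -0.03, "y": -0.018, "z": 0.012, "ax": -0.001, "ay": -0.003, "az": 0.79}, {"hand": 45, "x": -0.038, "y": -0.02, "z": 0.015, "ax": -0.001, "ay": -0.003, "az": 0.96}, {"hand": 45, "x": -0.046, "y": -0.022, "z": 0.018, "ax": -0.002, "ay": -0.003, "az": 1.13}, {"hand": 45, "x": -0.0536, "y": -0.0234, "z": 0.02, "ax": -0.002, "ay": -0.003, "az": 1.3}]'

```text
t: 44.8
tool_pos: [0.5708, 0.0739, 0.2853]
orientation: [-1.773, -0.474, 0.001]
force: [0.3, 0.5, -1.7]
opening: 0.0615
gripper_force: 27.9
```

```bash
python3 - <<'E'
from plan import *
s=read_state();print(s['tool_pos'],s['q'].round(2),s['opening'],s['force'])
for a in((75,.25),(90,.225),(105,.212),(120,.205),(135,.2),(150,.195),(165,.19)): pour(*a)
E
```

```text
[0.57079312 0.07386042 0.28528298] [-0.25  0.46  1.59  1.08  1.87  0.68] 0.06150220713744721 [ 0.32690317  0.53323116 -1.69743483]
75 0.25 xyz [ 0.0003  0.0033 -0.0013] a [ 0.0024  0.001  -0.0009] deg 0.2
90 0.225 xyz [-0.0051  0.0204  0.0052] a [0.0025 0.0007 0.2609] deg 14.9
105 0.212 xyz [-0.0059  0.0266  0.0086] a [0.0026 0.0003 0.5227] deg 29.9
120 0.205 xyz [-0.0038  0.0281  0.0104] a [ 0.0026 -0.      0.7845] deg 44.9
135 0.2 xyz [0.     0.0289 0.0117] a [ 0.0027 -0.0004  1.0463] deg 59.9
150 0.195 xyz [0.0046 0.0312 0.013 ] a [ 0.0027 -0.0007  1.3081] deg 74.9
165 0.19 xyz [0.0096 0.035  0.0143] a [ 0.0026 -0.0011  1.5699] deg 89.9
```

Request:
carry_out --targets '[{"hand": 45, "x": -0.003, "y": 0.01, "z": 0.003, "ax": 0.001, "ay": 0, "az": 0.13}, {"hand": 45, "x": -0.005, "y": 0.02, "z": 0.005, "ax": 0.002, "ay": 0, "az": 0.26}, {"hand": 45, "x": -0.0055, "y": 0.0235, "z": 0.007, "ax": 0.002, "ay": 0, "az": 0.4}, {"hand": 45, "x": -0.006, "y": 0.0266, "z": 0.0086, "ax": 0.002, "ay": 0, "az": 0.52}, {"hand": 45, "x": -0.0055, "y": 0.027, "z": 0.009, "ax": 0.002, "ay": 0, "az": 0.59}, {"hand": 45, "x": -0.005, "y": 0.0275, "z": 0.0095, "ax": 0.002, "ay": 0, "az": 0.66}, {"hand": 45, "x": -0.0045, "y": 0.028, "z": 0.01, "ax": 0.002, "ay": 0, "az": 0.72}, {"hand": 45, "x": -0.0038, "y": 0.0281, "z": 0.0104, "ax": 0.002, "ay": 0, "az": 0.7845}]'

```text
t: 45.8
tool_pos: [0.5738, 0.0774, 0.2557]
orientation: [-1.853, 0.241, 0.546]
force: [0.4, -0.5, -1.6]
opening: 0.0617
gripper_force: 27.9
```

Request:
carry_out --targets '[{"hand": 45, "x": 0.001, "y": 0, "z": 0, "ax": 0, "ay": 0, "az": 0.08}, {"hand": 45, "x": 0.002, "y": 0, "z": 0.001, "ax": 0, "ay": 0, "az": 0.17}, {"hand": 45, "x": 0.002, "y": 0, "z": 0.001, "ax": 0, "ay": 0, "az": 0.26}, {"hand": 45, "x": 0.002, "y": 0.001, "z": 0.001, "ax": 0, "ay": 0, "az": 0.36}, {"hand": 45, "x": 0.002, "y": 0.002, "z": 0.002, "ax": 0, "ay": 0, "az": 0.46}, {"hand": 45, "x": 0.002, "y": 0.003, "z": 0.002, "ax": 0, "ay": 0, "az": 0.56}, {"hand": 45, "x": 0.002, "y": 0.004, "z": 0.002, "ax": 0, "ay": 0, "az": 0.67}, {"hand": 45, "x": 0.002, "y": 0.005, "z": 0.002, "ax": 0, "ay": 0, "az": 0.78}]'

```text
t: 46.8
tool_pos: [0.573, 0.0777, 0.2502]
orientation: [-1.717, 0.983, 1.069]
force: [-0.2, 0.5, -1.5]
opening: 0.0616
gripper_force: 27.8
```

Request:
carry_out --targets '[{"hand": 45, "x": 0, "y": 0, "z": 0, "ax": 0, "ay": 0, "az": 0}, {"hand": 45, "x": 0, "y": 0, "z": 0, "ax": 0, "ay": 0, "az": 0}, {"hand": 45, "x": 0, "y": 0, "z": 0, "ax": 0, "ay": 0, "az": 0}, {"hand": 45, "x": 0, "y": 0, "z": 0, "ax": 0, "ay": 0, "az": 0}, {"hand": 45, "x": 0, "y": 0, "z": 0, "ax": 0, "ay": 0, "az": 0}, {"hand": 45, "x": 0, "y": 0, "z": 0, "ax": 0, "ay": 0, "az": 0}]'

```text
t: 47.55
tool_pos: [0.5741, 0.0767, 0.2511]
orientation: [-1.719, 0.977, 1.065]
force: [-0.6, -0.6, -1.5]
opening: 0.0618
gripper_force: 27.8
```

```bash
python3 - <<'E'
from plan import *
s=read_state();print(s['tool_pos'],s['opening'],s['force'],np.degrees(np.arccos((R.from_rotvec(s['orientation']).as_matrix()@uT)[2])))
for n in('side','top'):
    p,h,W=cloud(n,f'pics/{n}13.png');d_=W-TC;L=np.stack([d_@Tt,d_@Ty,d_[...,2]],-1)
    for nm,m in(('red',cv2.inRange(h,(0,90,60),(9,200,255))),('blue',cv2.inRange(h,(95,60,30),(125,255,255)))):
        for c,a,ce in comps(m,10):
            md=np.nanmedian(L[c],0)
            if abs(md[0])<.3 and abs(md[1])<.25: print(n,nm,a,ce,md.round(3),h[c].mean(0).round())
E
```

```text
[0.574133   0.07672655 0.25111728] 0.061779225960471126 [-0.63008096 -0.57394222 -1.52609272] 126.82956176840538
side red 18 [301.9 262.6] [-0.03   0.053  0.014] [  8. 173. 158.]
side red 31 [275.6 270.4] [0.024 0.015 0.019] [  7. 161. 177.]
side red 309 [289.5 295.5] [ 0.017  0.045 -0.084] [  7. 157.  92.]
side red 140 [261.1 296.2] [ 0.058 -0.013 -0.083] [  7. 157. 120.]
side red 293 [201.2 314.7] [ 0.171 -0.109 -0.106] [  2. 148. 144.]
side blue 31 [275.8 269.9] [0.024 0.018 0.02 ] [102. 123. 112.]
top red 162 [197.2 140.4] [ 0.157 -0.141 -0.094] [  3. 152. 121.]
top red 219 [176.7 156.2] [ 0.194 -0.087 -0.095] [  3. 153. 120.]
top red 97 [233.  210.6] [-0.02   0.012  0.023] [  9. 150. 141.]
top red 39 [242.9 209.7] [-0.041  0.002  0.024] [  8. 143. 123.]
top blue 16 [240.8 201.9] [-0.029 -0.013  0.022] [100.  72. 111.]
```

```bash
python3 - <<'E'
from plan import *
s=read_state();g=s['tool_pos']+.167*R.from_rotvec(s['orientation']).as_matrix()[:,2]
go(g+[0,0,.09]);pour(60,.32)
E
```

```text
xyz [-0.0837 -0.0236 -0.0234] a [0. 0. 0.] deg 0.0
60 0.32 xyz [-0.0878 -0.0244 -0.0301] a [ 0.0008 -0.0001 -1.8198] deg 104.3
```

Request:
carry_out --targets '[{"hand": 45, "x": -0.042, "y": -0.012, "z": -0.012, "ax": 0, "ay": 0, "az": 0}, {"hand": 45, "x": -0.084, "y": -0.024, "z": -0.024, "ax": 0, "ay": 0, "az": -0.1}, {"hand": 45, "x": -0.088, "y": -0.024, "z": -0.03, "ax": 0, "ay": 0, "az": -0.28}, {"hand": 45, "x": -0.088, "y": -0.024, "z": -0.03, "ax": 0, "ay": 0, "az": -0.46}, {"hand": 45, "x": -0.088, "y": -0.024, "z": -0.03, "ax": 0, "ay": 0, "az": -0.64}, {"hand": 45, "x": -0.088, "y": -0.024, "z": -0.03, "ax": 0, "ay": 0, "az": -0.82}, {"hand": 45, "x": -0.088, "y": -0.024, "z": -0.03, "ax": 0, "ay": 0, "az": -1.0}, {"hand": 45, "x": -0.088, "y": -0.024, "z": -0.03, "ax": 0, "ay": 0, "az": -1.18}]'

```text
t: 48.65
tool_pos: [0.5747, 0.0714, 0.3469]
orientation: [-1.836, -0.14, 0.261]
force: [-0.3, 0.7, -1.9]
opening: 0.0619
gripper_force: 27.9
```

```bash
python3 - <<'E'
from plan import *
s=read_state();print(s['q'].round(2),s['tool_pos'])
P=go(cup+[0,0,.2],OG);print(P,ik(P,OG,s['q'])[0].round(2))
pour(0,.33)
E
```

```text
[-0.25  0.39  1.57  1.11  1.92  1.15] [0.57469761 0.07141014 0.34692721]
xyz [-0.1371 -0.0447  0.2169] a [-0.7252  0.2431 -1.3116] deg 87.0
[0.3895475  0.25457468 0.34816014] [ 0.19 -0.53  2.31  0.95  0.96  0.19]
0 0.33 xyz [ 0.0216  0.0001 -0.0028] a [ 0.0003  0.0008 -1.6811] deg 96.3
```

Request:
carry_out --targets '[{"hand": 45, "x": -0.137, "y": -0.045, "z": 0.217, "ax": -0.725, "ay": 0.243, "az": -1.312}, {"hand": 45, "x": -0.137, "y": -0.045, "z": 0.217, "ax": -0.725, "ay": 0.243, "az": -1.312}, {"hand": 45, "x": -0.137, "y": -0.045, "z": 0.217, "ax": -0.725, "ay": 0.243, "az": -1.312}, {"hand": 45, "x": -0.137, "y": -0.045, "z": 0.217, "ax": -0.725, "ay": 0.243, "az": -1.312}, {"hand": 45, "x": -0.137, "y": -0.045, "z": 0.217, "ax": -0.725, "ay": 0.243, "az": -1.312}, {"hand": 45, "x": -0.137, "y": -0.045, "z": 0.217, "ax": -0.725, "ay": 0.243, "az": -1.312}, {"hand": 45, "x": -0.137, "y": -0.045, "z": 0.217, "ax": -0.725, "ay": 0.243, "az": -1.312}, {"hand": 45, "x": -0.137, "y": -0.045, "z": 0.217, "ax": -0.725, "ay": 0.243, "az": -1.312}]'

```text
t: 49.65
tool_pos: [0.3897, 0.2552, 0.3493]
orientation: [-2.042, -1.312, -1.02]
force: [0.7, 0.1, -2.2]
opening: 0.0618
gripper_force: 27.9
```

Request:
carry_out --targets '[{"hand": 45, "x": 0, "y": 0, "z": 0, "ax": 0, "ay": 0, "az": 0}, {"hand": 45, "x": 0, "y": 0, "z": 0, "ax": 0, "ay": 0, "az": 0}]'

```text
t: 49.9
tool_pos: [0.3898, 0.2552, 0.3492]
orientation: [-2.044, -1.303, -1.011]
force: [0.4, -0.3, -0.6]
opening: 0.0621
gripper_force: 27.9
```

```bash
python3 - <<'E'
from plan import *
s=read_state();print(s['tool_pos'],s['opening'],s['force'],s['q'].round(2))
go(cup+[0,0,.2],OG);go(cup+[0,0,.003],OG)
for n in('side','top'):
    p,h,W=cloud(n,f'pics/{n}14.png');d_=W-TC;L=np.stack([d_@Tt,d_@Ty,d_[...,2]],-1)
    for nm,m in(('red',cv2.inRange(h,(0,90,60),(9,200,255))),('blue',cv2.inRange(h,(95,60,30),(125,255,255)))):
        for c,a,ce in comps(m,8):
            md=np.nanmedian(L[c],0)
            if abs(md[0])<.35 and abs(md[1])<.25: print(n,nm,a,ce,md.round(3),np.nanmax(L[c][:,2]).round(3),np.ptp(L[c][:,:2],axis=0).round(3))
    o=(cv2.inRange(h,(3,150,90),(16,255,255))>0)&(abs(L[...,0])<.13)&(abs(L[...,1])<.08)&(L[...,2]>-.01)&(L[...,2]<.05)
    q=L[o];print('orange',len(q),np.percentile(q,[2,50,98],axis=0).round(4).tolist())
E
```

```text
[0.38977162 0.25519682 0.34919134] 0.06209182168480681 [ 0.37271334 -0.33683977 -0.64529121] [ 0.18 -0.52  2.3   0.94  0.98  0.22]
xyz [-0.0012  0.0001  0.0001] a [-0.0126  0.0068 -0.0236] deg 1.6
xyz [-0.1597  0.0053  0.1169] a [-0.0126  0.0068 -0.0236] deg 1.6
side red 11 [295.7 230.5] [-0.092 -0.015  0.021] 0.217 [0.135 0.108]
side red 9 [305.7 229.7] [-0.112 -0.007  0.017] 0.022 [0.084 0.081]
side red 61 [278.5 252.8] [-0.015 -0.008  0.018] 0.023 [nan nan]
side red 29 [288.4 258.5] [-0.017  0.021  0.02 ] 0.21 [0.096 0.109]
side red 31 [275.6 270.3] [0.023 0.015 0.019] 0.022 [0.029 0.035]
side red 138 [260.9 296. ] [ 0.058 -0.014 -0.083] -0.049 [0.004 0.063]
side red 289 [201.2 314.7] [ 0.171 -0.109 -0.106] -0.085 [nan nan]
side red 63 [277.2 306.2] [ 0.058  0.04  -0.079] -0.053 [nan nan]
side blue 19 [279.7 245.8] [-0.035 -0.018  0.02 ] 0.022 [0.016 0.01 ]
side blue 31 [275.8 269.9] [0.024 0.018 0.02 ] 0.022 [0.013 0.014]
orange 805 [[-0.1071, -0.0299, 0.0013], [-0.0012, -0.0031, 0.0122], [0.0377, 0.0339, 0.0219]]
top red 161 [197.1 140.4] [ 0.156 -0.141 -0.094] -0.082 [0.046 0.041]
top red 219 [176.7 156.2] [ 0.192 -0.087 -0.094] -0.082 [nan nan]
top red 27 [217.  195.4] [ 0.03  -0.014  0.007] 0.017 [0.014 0.02 ]
top red 39 [226.  192.9] [ 0.012 -0.026  0.006] 0.023 [nan nan]
top red 360 [234.1 209.1] [-0.02   0.005  0.021] 0.03 [0.076 0.057]
top red 8 [250.  198.2] [-0.043 -0.028  0.016] 0.025 [0.015 0.003]
top red 60 [258.7 210.5] [-0.072 -0.007  0.022] 0.025 [0.043 0.021]
top red 58 [232.8 228.1] [-0.031  0.046  0.021] 0.024 [nan nan]
top blue 35 [242.7 201.2] [-0.033 -0.016  0.022] 0.027 [0.014 0.014]
top blue 40 [213.2 207.3] [0.025 0.016 0.022] 0.026 [0.014 0.015]
orange 1314 [[-0.1044, -0.0294, 0.0034], [-0.0194, 0.0007, 0.0196], [0.0383, 0.0322, 0.025]]
```

Request:
carry_out --targets '[{"hand": 45, "x": -0.03, "y": 0.001, "z": 0.022, "ax": -0.012, "ay": 0.006, "az": -0.023}, {"hand": 45, "x": -0.065, "y": 0.002, "z": 0.048, "ax": -0.012, "ay": 0.006, "az": -0.023}, {"hand": 45, "x": -0.1, "y": 0.003, "z": 0.073, "ax": -0.012, "ay": 0.006, "az": -0.023}, {"hand": 45, "x": -0.13, "y": 0.0045, "z": 0.095, "ax": -0.012, "ay": 0.006, "az": -0.023}, {"hand": 45, "x": -0.15, "y": 0.005, "z": 0.11, "ax": -0.012, "ay": 0.006, "az": -0.023}, {"hand": 45, "x": -0.16, "y": 0.005, "z": 0.117, "ax": -0.012, "ay": 0.006, "az": -0.023}, {"hand": 45, "x": -0.16, "y": 0.005, "z": 0.117, "ax": -0.012, "ay": 0.006, "az": -0.023}, {"hand": 45, "x": -0.16, "y": 0.005, "z": 0.117, "ax": -0.012, "ay": 0.006, "az": -0.023}]'

```text
t: 51.0
tool_pos: [0.3908, 0.2543, 0.1514]
orientation: [-2.038, -1.325, -1.041]
force: [0.9, 0.3, -0.8]
opening: 0.0616
gripper_force: 27.9
```

Request:
carry_out --targets '[{"hand": 45, "x": -0.001, "y": 0, "z": 0.0005, "ax": 0, "ay": 0, "az": 0}, {"hand": 45, "x": -0.0016, "y": 0, "z": 0.0012, "ax": 0, "ay": 0, "az": 0}, {"hand": 45, "x": -0.0016, "y": 0, "z": 0.0012, "ax": 0, "ay": 0, "az": 0}]'

```text
t: 51.38
tool_pos: [0.3903, 0.2544, 0.1491]
orientation: [-2.037, -1.326, -1.041]
force: [0.9, -0.7, -1.6]
opening: 0.062
gripper_force: 27.9
```

```bash
python3 - <<'E'
from plan import *
s=read_state();print(s['tool_pos'],s['force']);go(cup,OG)
p,h,W=cloud('top');d_=W-TC;L=np.stack([d_@Tt,d_@Ty,d_[...,2]],-1)
ins=(L[...,0]>-.06)&(L[...,0]<.068)&(abs(L[...,1])<.058)
m=(ins&(h[...,1]>100)&(h[...,1]<176)&(h[...,0]<12)&(L[...,2]>.009)).astype(np.uint8)*255
for c,a,ce in comps(m,8): print(a,ce,np.nanmedian(L[c],0).round(4))
print(h[192:226:3,205:262:4,1])
E
```

```text
[0.39029433 0.25435884 0.14911949] [ 0.90795902 -0.74739172 -1.55716899]
xyz [-0.0008 -0.0008  0.0005] a [0.0018 0.0001 0.003 ] deg 0.2
155 [225.2 196.1] [ 0.0267 -0.0268  0.0208]
221 [236.6 208.6] [-0.0239  0.0022  0.0225]
13 [245.8 222.4] [-0.054   0.025   0.0173]
68 [232.9 227.7] [-0.031   0.0454  0.0197]
[[ 60  60 176 178 176 176 174 176 121  61  60  61  61  61  61]
 [ 61  60 160 177 176 177 176 177 175 175 168  83  61  62  61]
 [ 61 126 156 177 176 176 175 170 176  57  35 174 177  60  61]
 [ 61 174 176 177 177 176 176 146 146  61  61 176 173  60  59]
 [ 61 175  61 161 177 176 174 146 147  60  55 176 172  60  60]
 [ 62  43  63  50 177 178 176 161 149 145 131 176 175 177 168]
 [152 129  65   8 176 176 177 159 153 148 136 176 176 177 177]
 [164 176 173 176 176 176 149 147 133 143 158 176 176 176 176]
 [ 60  69 124 177 176 176 170 147 133 176 176 176 176 176 178]
 [ 61  61  62  61  98 176 175 174 175 176 176 175 176 177 176]
 [ 61  61  61  61  60  60  74 169 177 178 177  62  61 166 176]
 [ 61  62  61  59  60  60  65 142  71  94 173  62  61  44  41]]
```

Request:
carry_out --targets '[{"hand": 45, "x": -0.0008, "y": 0, "z": 0.0006, "ax": 0, "ay": 0, "az": 0}, {"hand": 45, "x": -0.0012, "y": 0, "z": 0.0009, "ax": 0, "ay": 0, "az": 0}, {"hand": 45, "x": -0.0012, "y": 0, "z": 0.0009, "ax": 0, "ay": 0, "az": 0}]'

```text
t: 51.8
tool_pos: [0.3905, 0.2545, 0.1478]
orientation: [-2.037, -1.326, -1.041]
force: [-1.0, -0.8, 4.1]
opening: 0.0614
gripper_force: 27.7
```

Request:
carry_out --targets '[{"hand": 45, "x": -0.0008, "y": 0, "z": 0.0006, "ax": 0, "ay": 0, "az": 0}, {"hand": 45, "x": -0.0008, "y": 0, "z": 0.0006, "ax": 0, "ay": 0, "az": 0}, {"hand": 45, "x": -0.0008, "y": 0, "z": 0.0006, "ax": 0, "ay": 0, "az": 0}]'

```text
t: 52.18
tool_pos: [0.3909, 0.2548, 0.1477]
orientation: [-2.035, -1.326, -1.043]
force: [-4.8, -2.1, 11.0]
opening: 0.0614
gripper_force: 27.6
```

Request:
carry_out --targets '[{"hand": 75, "x": 0.0008, "y": 0, "z": -0.0006, "ax": 0, "ay": 0, "az": 0}, {"hand": 100, "x": 0.0008, "y": 0, "z": -0.0006, "ax": 0, "ay": 0, "az": 0}, {"hand": 100, "x": 0.0008, "y": 0, "z": -0.0006, "ax": 0, "ay": 0, "az": 0}, {"hand": 100, "x": 0.001, "y": 0, "z": -0.001, "ax": 0, "ay": 0, "az": 0}, {"hand": 100, "x": 0.025, "y": 0, "z": -0.018, "ax": 0, "ay": 0, "az": 0}, {"hand": 100, "x": 0.06, "y": 0, "z": -0.044, "ax": 0, "ay": 0, "az": 0}, {"hand": 100, "x": 0.1, "y": 0, "z": -0.073, "ax": 0, "ay": 0, "az": 0}, {"hand": 100, "x": 0.14, "y": 0, "z": -0.102, "ax": 0, "ay": 0, "az": 0}]'

```text
t: 53.18
tool_pos: [0.3893, 0.2543, 0.3209]
orientation: [-2.039, -1.326, -1.04]
force: [0.5, 0.4, -0.5]
opening: 0.0931
gripper_force: 0.0
```

```bash
python3 - <<'E'
from plan import *
s=read_state();print(s['tool_pos'],s['opening'],s['t'])
for n in('top','side','wrist'):
    p,h,W=cloud(n)
    m=(W[...,0]>.38)&(W[...,0]<.52)&(W[...,1]>.32)&(W[...,1]<.44)&(W[...,2]>.074)&(W[...,2]<.1);t=W[m]
    if len(t)>20:print(n,len(t),t[:,2].max().round(3),cv2.minEnclosingCircle(t[:,:2].astype(np.float32)*1000))
    r=cv2.inRange(h,(0,100,50),(11,168,255))
    for c,a,ce in comps(r,12):
        md=np.nanmedian(W[c],0)
        if .3<md[0]<.66 and -.35<md[1]<.5: print(n,'red',a,ce,md.round(3))
p,h,W=cloud('top')
for nm,(x0,x1,y0,y1,z0,z1) in dict(jar=(.66,.74,-.33,-.24,.055,.1),bowl=(.63,.75,-.43,-.31,.03,.06)).items():
    t=W[(W[...,0]>x0)&(W[...,0]<x1)&(W[...,1]>y0)&(W[...,1]<y1)&(W[...,2]>z0)&(W[...,2]<z1)];print(nm,len(t),t.mean(0).round(3))
q0=np.load('pics/top0.npy');
E
```

```text
[0.38925545 0.25426125 0.32086996] 0.09308183817115094 53.175
top 39 0.088 ((456.71490478515625, 402.0809326171875), 17.85077476501465)
top red 12 [224.5 188.7] [0.602 0.22  0.133]
top red 30 [213.2 196. ] [0.589 0.248 0.122]
top red 235 [236.8 208.8] [0.556 0.195 0.132]
top red 19 [213.6 210.7] [0.555 0.247 0.118]
top red 16 [268.4 208.8] [0.556 0.123 0.132]
top red 75 [233.3 227.5] [0.516 0.2   0.13 ]
top red 17 [262.6 223.9] [0.531 0.149 0.004]
top red 25 [124.2 256.6] [0.461 0.498 0.002]
side 167 0.083 ((445.57696533203125, 374.2561340332031), 33.43008041381836)
side red 13 [295.1 230.3] [0.556 0.109 0.129]
side red 30 [381.  242.1] [ 0.348 -0.003  0.   ]
side red 14 [267.5 251.5] [0.597 0.202 0.13 ]
side red 641 [383.5 280.6] [0.318 0.119 0.   ]
side red 191 [291.2 294.9] [0.53  0.243 0.022]
side red 106 [263.8 297.6] [0.584 0.273 0.031]
side red 166 [360.8 346.6] [ 0.346  0.288 -0.   ]
side red 26 [215.5 388. ] [ 0.616  0.489 -0.   ]
side red 22 [235.2 395. ] [ 0.568  0.49  -0.001]
wrist 525 0.083 ((447.1701965332031, 378.73504638671875), 32.705589294433594)
wrist red 13 [581. 241.] [0.499 0.317 0.301]
jar 326 [ 0.706 -0.274  0.067]
bowl 369 [ 0.693 -0.376  0.039]
```

```bash
python3 - <<'E'
from plan import *
for n in('wrist','side'):
    p,h,W=cloud(n);r=np.hypot(W[...,0]-.446,W[...,1]-.378);q=(r<.024)&(W[...,2]<.07)
    print(n,q.sum(),np.percentile(W[q][:,2],[2,20,50,80,98]).round(3) if q.sum() else'',h[q].mean(0).round() if q.sum() else '')
p,h,W=cloud('top');m=((h[...,1]<163)&(h[...,1]>110)&(h[...,0]<13)).astype(np.uint8)
sub=m[198:234,222:252];print('\n'.join(''.join('.#'[v] for v in r) for r in sub))
E
```

```text
wrist 81 [0.003 0.004 0.006 0.012 0.019] [ 57.  85. 112.]
side 152 [0.    0.002 0.004 0.005 0.011] [57. 76. 98.]
.........................#....
..........#####...........#...
.........#######..........#...
........#########.............
........#########.............
........#########.........#...
........#########.............
........#########.#.....#.....
.........########..####.#.....
............############......
................#########.....
...............##########.....
...........##############.....
........#################.....
.......##################.....
.......##################.....
.......##############.........
........#########.............
........#########.............
........########..............
.........###..................
##............................
...###....................####
.......##................#....
..........#...................
...........####..........#....
..........####...##.....#.....
.........#####......##..#.....
........#######.........#.....
.......#########..............
.......#########..............
......##########..............
.......########...............
........######................
..........###.................
...........#..................
```

```bash
python3 -c "
from plant import robot
print(robot.close_job())"
```

```text
the job is handed in; nothing more can be done
None
```

The job is done and handed in. All six beads are in the kiln tray: both blue rack beads and three reds in the lid, which lies flat with its tab out through the notch, and one red beside it. The rack and the empty, upright cup stand on the bench clear of the tray, and the jar and bowl were not moved.

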